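# Put the cleaning-tablet jars away behind the child lock

## Task

The cleaning-tablet jars (square, white, with grey wing caps) have been left out on the worktop with loose caps and must go back into the child-safe drawer. Slide the child lock aside and pull the drawer open, turn every jar's cap clockwise until it is fully tight and stand all the jars upright on the drawer's floor; then push the drawer fully shut and slide the lock fully back across it. Leave everything else where it stands.

Things in the scene. Friction and masses are not known exactly. Their poses are not given: they have to be found in the camera images.
- unit: the child-safe drawer unit, pale wood, 190 deep (its x) by 250 wide (its y) by 112 high, standing fixed on the worktop at some angle. Origin: centre of its underside; its front faces its own -x, the carcass front plane lies at x = -95 and drawer front and stile are 12 thick in front of that (to x = -107). One drawer; a fixed stile 50 wide fills the front at its +y end (y = 75 to 125)
- drawer (a joint): slide of the drawer, m: 0 fully shut, grows towards the unit's own -x to 0.120 fully open. Light friction (about 1.5 N), no spring. Its front spans unit y = -125 to +73 and rises 110 above the worktop. The child lock's lip holds it shut (3 mm of play) while the lock is across
- drawer_handle (a point): middle of the drawer's steel bar handle: bar 10 thick and 100 long along the unit's y, 40 out from the drawer front and 86 above the worktop (26 below the unit's top); moves with the drawer
- drawer_floor (a point): centre of the drawer's inner floor, 20 above the worktop; axes as the unit's; moves with the drawer. Inside, the floor is 150 long (x) and 176 wide (y); side and back walls only rise 25 above it (45 above the worktop), the front 90 above it. Fully open, the floor's front 120 mm (point x = -75 to +45) stands clear of the unit's top, whose underside is 82 above the floor; the rest stays under the top
- latch (a joint): the child lock: a grey slider on a rail on top of the unit, m: 0 locked (its lip, 24 wide and 8 thick, hangs 22 down in front of the drawer front), grows towards the unit's own +y to 0.045, where the lip hangs in front of the fixed stile only and the drawer is free. Friction about 1.2 N, no spring, stays where it is left. It cannot go back across unless the drawer is fully shut, nor the drawer shut while the lock is across
- latch_knob (a point): top of the lock's upright round steel knob: 22 high (waist 14, head 18 in diameter), standing on the slider with its foot 121 and its top 143 above the worktop; moves with the slider; axes as the unit's
- jar_a: cleaning-tablet jar, the shortest of the four sizes: square white body 44 by 44 by 34 high with a grey wing cap (disc 40 in diameter from 36 to 46 above the foot; on it an upright wing 38 long, 10 thick and 18 high, its top 62 above the foot). About 0.3 kg. Origin: centre of its underside, z up. May be absent
- cap_a (a joint): angle of the cap of jar_a on its quarter-turn thread, rad: 0 fully tight (a hard stop; the wing then lies along the jar's own x axis, square to its sides), grows anticlockwise seen from above as it loosens, to 1.4; the wing's direction is the jar's yaw plus this angle. The cap is captive and does not rise or come off; friction about 0.015 N m, so the jar stays put on the worktop while its cap turns until the stop is met
- jar_b: cleaning-tablet jar, the second shortest of the four sizes: square white body 44 by 44 by 38 high with a grey wing cap (disc 40 in diameter from 40 to 50 above the foot; on it an upright wing 38 long, 10 thick and 18 high, its top 66 above the foot). About 0.3 kg. Origin: centre of its underside, z up. May be absent
- cap_b (a joint): angle of the cap of jar_b on its quarter-turn thread, rad: 0 fully tight (a hard stop; the wing then lies along the jar's own x axis, square to its sides), grows anticlockwise seen from above as it loosens, to 1.4; the wing's direction is the jar's yaw plus this angle. The cap is captive and does not rise or come off; friction about 0.015 N m, so the jar stays put on the worktop while its cap turns until the stop is met
- jar_c: cleaning-tablet jar, the second tallest of the four sizes: square white body 44 by 44 by 42 high with a grey wing cap (disc 40 in diameter from 44 to 54 above the foot; on it an upright wing 38 long, 10 thick and 18 high, its top 70 above the foot). About 0.3 kg. Origin: centre of its underside, z up. May be absent
- cap_c (a joint): angle of the cap of jar_c on its quarter-turn thread, rad: 0 fully tight (a hard stop; the wing then lies along the jar's own x axis, square to its sides), grows anticlockwise seen from above as it loosens, to 1.4; the wing's direction is the jar's yaw plus this angle. The cap is captive and does not rise or come off; friction about 0.015 N m, so the jar stays put on the worktop while its cap turns until the stop is met
- jar_d: cleaning-tablet jar, the tallest of the four sizes: square white body 44 by 44 by 46 high with a grey wing cap (disc 40 in diameter from 48 to 58 above the foot; on it an upright wing 38 long, 10 thick and 18 high, its top 74 above the foot). About 0.3 kg. Origin: centre of its underside, z up. May be absent
- cap_d (a joint): angle of the cap of jar_d on its quarter-turn thread, rad: 0 fully tight (a hard stop; the wing then lies along the jar's own x axis, square to its sides), grows anticlockwise seen from above as it loosens, to 1.4; the wing's direction is the jar's yaw plus this angle. The cap is captive and does not rise or come off; friction about 0.015 N m, so the jar stays put on the worktop while its cap turns until the stop is met
- mug: white mug, 88 in diameter, 95 high, a bystander. Origin: under its middle
- dark_jar: round dark glass jar with a cork lid, 66 in diameter, 75 high, a bystander. Origin: centre of its underside
- lemon: lemon, 71 by 53 by 51 high, a bystander. Origin: under its middle
- candle: tea light in a tin cup, 38 in diameter, 15 high, a bystander. Origin: centre of its underside
Mind the look-alikes: they are no part of the job. What is shaped like the jar_d but purple is not meant.

How it is judged:
By the outcome, as a careful person would: the job done as asked, in the order asked, and still so for the second after the job is handed in, with the robot touching nothing.
Of jar_a, jar_b, jar_c, jar_d only 3 to 4 are there at a start; the rules pass over those that are not, and their reading is None.
At some moment in a run one of jar_a, jar_b, jar_c, jar_d may be knocked a few centimetres aside while the robot is not near it.
It also fails if it takes over 210 s, if anything falls off the work surface, if the arm or the gripper's body presses on something with over 40 N, if the wrist force passes 120 N, or if a joint passes its speed limit or range.

## Robot

A 6-joint arm with a two-finger parallel gripper is mounted at the origin on a cart in front of the work surface, level with it; the furniture and walls round the work are solid. World frame = base frame: x ahead of the robot, y to its left, z up, the work surface at z = 0. Lengths are in m, angles in rad, forces in N, time in s.
With the tool pointing down it reaches from about 0.35 to 0.975 m from the base axis. Payload 7.1 kg.
Tool frame: the origin (TCP) lies midway between the tips of the shut fingers; the grasp point (between the pads) lies 19 mm behind it (r.grip_point_offset is the distance from the TCP to the grasp point, in m); z points along the fingers, y is the line along which they close (so a half turn about z gives the same grasp; the last joint's range is limited). The gripper opens to 88 mm and grips with 3 to 60 N. Pads are 20 mm wide; open, the fingers measure 115 mm over their backs; the gripper's body (75 mm by 178 mm) begins 61 mm behind the grasp point.
Start: joints at [1.141, 0.423, 1.63, -0, 1.089, -0.019], TCP at [0.25, 0.573, 0.223] pointing down, gripper open.
Joint ranges: [-3, 3], [-0.9, 2.11], [0.09, 2.58], [-1.31, 4.45], [0.11, 2.69], [-2.54, 2.54]. Speed limits (rad/s): [2.39, 2.39, 3.01, 3.14, 3.14, 3.14].

## Interface

Orientations are given as a unit quaternion [w, x, y, z].
In Python, from bench import monitor, optics, workorder, r gives the robot as it stands.
- The arm moves only by the shell command python3 -m inch 'ROWS'. ROWS is JSON, one flat list of numbers, 7 for each row, row after row: the finger opening in cm, from 0 to 8.78, then the shift along the world's x, y, z in cm, then the turn, a rotation vector about the world's x, y, z in degrees. In form: [hand, tx, ty, tz, rx, ry, rz, hand, tx, ty, tz, rx, ry, rz, ...]. A call has 1 to 5 rows; each row is the pose to reach, as a shift and turn from the pose commanded when the call began; what a row does not reach only later rows make up. A row lasts 1/8 s, in which the tool goes at most 62.5 mm and 10.7 degrees, less where a joint would pass 70% of its speed; a pose out of reach is approached as far as the arm can. A call with a gripper value outside its range is refused whole. The fingers move at their own pace and stop on an object; the grip force is fixed at half the most. Time passes only in rows, so rows that repeat a pose let the fingers close. It gives the time, the measured TCP pose, the force, the opening and the grip force at its end, in the units of the state.
- monitor.get_state(): the state, without advancing time (a new reading comes with each control period).
- optics.camera(name): name is "side" or "top"; returns a dict with "color" (384x512x3 uint8, red, green, blue), "K" (3x3 intrinsics, pixels), "dist_coeffs" ([k1, k2, p1, p2, k3] as OpenCV has them; the pictures are not rectified), "rvec" (rotation vector, rad) and "tvec" (3), from world to camera coordinates, as OpenCV has them. Camera axes: x right, y down, z forward; pixel columns grow to the right and rows downward; lengths in m; the calibration is good to about 2 mm. A picture is of the moment at which its call begins. There is no depth.
- workorder.hand_in(): hands the job in; it is judged then, once.
The state is a dict: "time_s": time; "joint_positions": joint angles; "qd": joint speeds; "effort": joint torques, N m; "tool_pos": TCP position; "tcp_rot": TCP orientation; "wrist_force": force on the tool from outside, world axes, zero at the start; "moment": the same for the moment, N m; "gripper_width": finger opening in m; "grasp_force": force on a finger pad.
Only numpy, scipy, OpenCV 4.12 (cv2) and the standard library are available. Lean on these libraries where they do the work, as an engineer would, in place of code of your own. Each camera call takes 0.05 s, during which the arm holds its last target. There are 200 camera calls.

## Working session

There is one attempt and no reset: what is moved stays moved. The work goes in short steps, Python scripts to look and compute and a shell command to move; the robot and the scene stay as the last step left them, time stands still between calls to the robot, and variables do not carry over. Pictures are saved under pics/ and viewed, at most 14 in all, crops included, and the job is handed in when it is done.

```bash
ls; mkdir -p pics; cat > h.py <<'E'
import numpy as np,cv2
from bench import monitor,optics,workorder,r
def cam(n):
    c=optics.camera(n);c['K']=np.array(c['K'],float);c['d']=np.array(c['dist_coeffs'],float)
    c['R']=cv2.Rodrigues(np.array(c['rvec'],float))[0];c['t']=np.array(c['tvec'],float).ravel();return c
def ray(c,px):
    u=cv2.undistortPoints(np.array(px,float).reshape(-1,1,2),c['K'],c['d']).reshape(-1,2)
    d=np.c_[u,np.ones(len(u))]@c['R'];return -c['R'].T@c['t'],d
def plane(c,px,z):
    o,d=ray(c,px);return o+d*((z-o[2])/d[:,2])[:,None]
def proj(c,P):
    return cv2.projectPoints(np.array(P,float).reshape(-1,1,3),np.array(c['rvec'],float),c['t'],c['K'],c['d'])[0].reshape(-1,2)
def save(c,name,crop=None,s=1):
    im=c['color'][:,:,::-1]
    if crop: im=im[crop[1]:crop[3],crop[0]:crop[2]]
    cv2.imwrite('pics/'+name,cv2.resize(im,None,fx=s,fy=s,interpolation=cv2.INTER_CUBIC))
E
python3 - <<'E'
from h import *
for n in('top','side'):
    c=cam(n);save(c,n+'0.png',None,1.5);print(n,-c['R'].T@c['t'],c['R'][2],c['K'][0,0])
print(monitor.get_state())
E
```

```text
pics
top [0.39514663 0.02146199 1.70480204] [ 0.08566979  0.00264443 -0.99632008] 470.68837545239614
side [0.40875584 1.01663369 0.85557845] [ 0.09142237 -0.78541392 -0.6121821 ] 457.54833642112885
{'time_s': 0.1, 'joint_positions': array([ 1.14097305e+00,  4.23774767e-01,  1.63061600e+00,  3.54674937e-06,
        1.08856651e+00, -1.89937148e-02]), 'qd': array([-0.00032984, -0.00248649, -0.00045813,  0.00053865, -0.00093689,
        0.00035446]), 'effort': array([-4.49216368e-04, -5.45613420e+01, -2.74324572e+01,  6.44720905e-02,
        1.87789451e-02, -1.68966989e-05]), 'tool_pos': array([0.24937038, 0.57255257, 0.221972  ]), 'tcp_rot': array([-1.53365548e-04,  2.03973997e-01,  9.78976069e-01, -6.64852573e-04]), 'wrist_force': array([0.09501324, 0.15818431, 0.45162356]), 'moment': array([ 0.05313562,  0.02386029, -0.02611771]), 'grasp_force': 0.0, 'gripper_width': 0.08784175304909919}
```

View pics/top0.png

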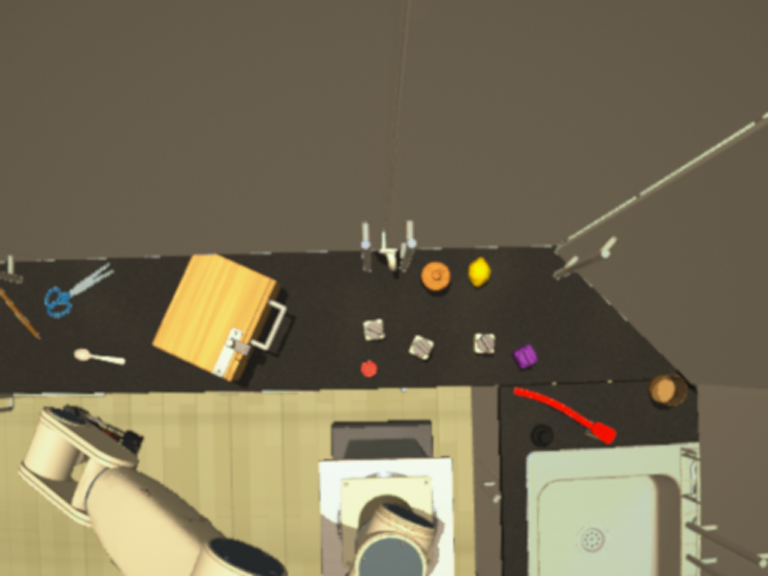

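View pics/side0.png

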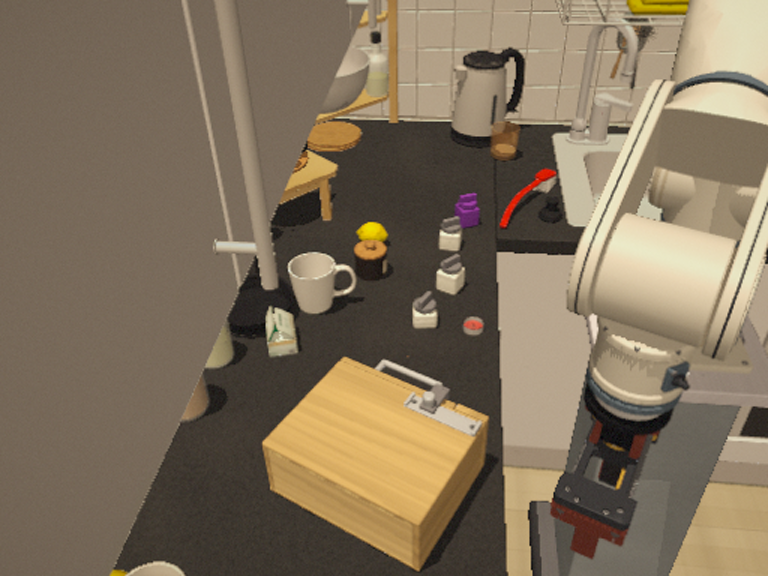

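The three white square jars with grey wing caps are at top view (373,330), (421,347) and (484,344) in the 1.5x picture. Look-alikes there are the purple jar (525,356), the dark jar with cork (435,276) and the red candle (369,369). I choose the three white ones and check them in a close crop.

```bash
python3 - <<'E'
from h import *
t=cam('top');s=cam('side')
a=t['color'][160:262,95:360,::-1];b=s['color'][120:240,240:340,::-1]
a=cv2.resize(a,None,fx=3,fy=3,interpolation=cv2.INTER_CUBIC)
a2=cv2.resize(t['color'][205:245,235:335,::-1],None,fx=4,fy=4,interpolation=cv2.INTER_CUBIC)
b=cv2.resize(b,None,fx=2.4,fy=2.4,interpolation=cv2.INTER_CUBIC)
o=np.zeros((600,800,3),np.uint8);o[:306,:795]=a;o[310:310+160,:400]=a2;o[310:310+288,410:410+240]=b
cv2.imwrite('pics/c1.png',o)
# red gray masks: blobs
for c,n in((t,'top'),(s,'side')):
    hsv=cv2.cvtColor(c['color'],cv2.COLOR_RGB2HSV)
    m=((hsv[...,1]<70)&(hsv[...,2]>70)).astype(np.uint8)
    k,l,st,ce=cv2.connectedComponentsWithStats(m)
    for i in range(1,k):
        if 30<st[i,4]<900: print(n,st[i],ce[i].round(1))
E
```

```text
top [257  66   5  21  39] [258.9  74.9]
top [507  72   5   8  32] [509.2  75.8]
top [400 155  13  19 120] [405.6 164.8]
top [475 167  12  13  38] [480.7 172.8]
top [ 45 175  31  24 261] [ 60.4 186.4]
top [368 178   8   9  33] [371.2 182.1]
top [386 182  11  11  42] [391.9 187.3]
top [398 193  13  13  37] [404.  199.3]
top [167 200  25  34 239] [181.3 217.4]
top [411 206   9   9  34] [415.1 210.1]
top [241 212  15  16 178] [248.4 219.1]
top [142 219  25  33 307] [152.9 234.4]
top [316 221  15  15 166] [323.  227.9]
top [273 223  17  17 178] [280.8 230.6]
top [463 227  15  11  38] [470.3 232.2]
top [ 51 232  33  12 165] [ 67.6 238.1]
top [463 238  13  20  68] [468.8 247.9]
top [174 259  18   3  45] [181.5 259.9]
top [  6 261  65  11 184] [ 35.  262.8]
top [ 34 274  13   8  33] [ 39.8 278.4]
top [ 18 277  57  61 803] [ 41.5 302.2]
top [ 58 277  12   6  32] [ 63.1 279.7]
top [320 303  13  10  39] [326.6 307. ]
top [ 16 314  43  36 150] [ 41.5 336. ]
top [322 317  11   9  44] [326.6 321.3]
top [326 329   9   9  42] [330.3 332.9]
top [260 340  23  11  34] [270.9 346. ]
top [237 346  11  18  50] [241.  352.8]
top [139 366  34  18 190] [151.  379.1]
top [505 369   7  11  63] [508.4 373.7]
side [233  67  26  10 127] [249.6  72.9]
side [224  77  35   3  44] [242.1  78.4]
side [444 113  20  16 207] [453.2 121. ]
side [292 144  17  25 299] [299.6 155.7]
side [290 168  21  28 381] [299.6 182.5]
side [274 194  18  26 340] [282.6 207. ]
side [177 204  18  26 323] [185.1 216.3]
side [308 218  15   7  50] [315.1 221.1]
side [407 222  43  20 300] [426.4 232.1]
side [178 229  21  10 136] [188.1 233.6]
side [389 304  21  23 173] [396.7 314.4]
side [395 340  20   9  46] [406.  343.4]
side [ 85 374  38  10 128] [106.2 378. ]
```

View pics/c1.png

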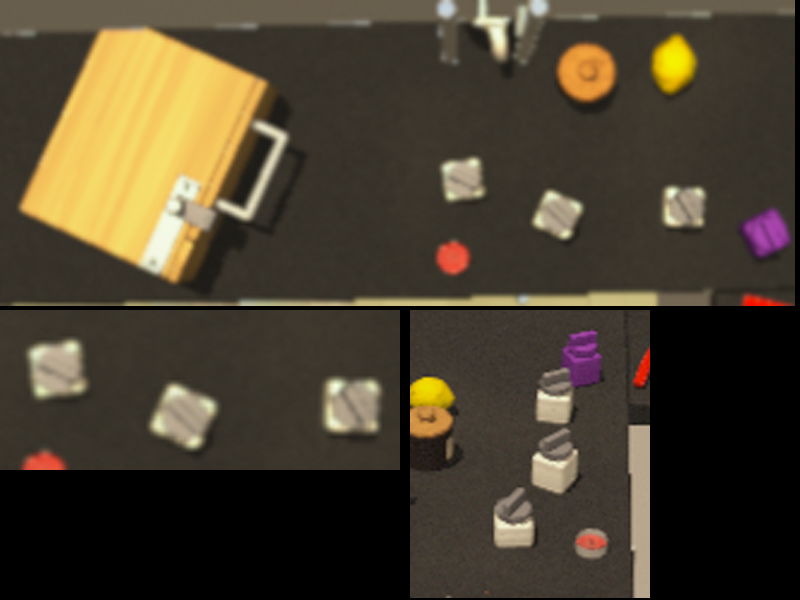

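The crop confirms it: three white square jars with grey wings, plus one purple decoy. Next I measure the unit, knob, handle and jars.

```bash
cat > m.py <<'E'
from h import *
def jars(t,s=None,z=.05):
    hsv=cv2.cvtColor(t['color'],cv2.COLOR_RGB2HSV)
    m=((hsv[...,1]<70)&(hsv[...,2]>70)).astype(np.uint8);m[:,:225]=0;m[:205]=0;m[252:]=0
    k,l,st,ce=cv2.connectedComponentsWithStats(m);out=[]
    for i in range(1,k):
        if 100<st[i,4]<400:
            P=plane(t,np.argwhere(l==i)[:,::-1],z)[:,:2]
            bw=cv2.minAreaRect((P*1000).astype(np.float32))
            out.append((ce[i],P.mean(0),bw))
    return out
if __name__=='__main__':
    t=cam('top');s=cam('side')
    for j in jars(t):print('jar px',j[0].round(1),'c',j[1].round(4),'rect',np.round(j[2][0],1),np.round(j[2][1],1),round(j[2][2],1))
    hsv=cv2.cvtColor(t['color'],cv2.COLOR_RGB2HSV)
    w=((hsv[...,0]>8)&(hsv[...,0]<28)&(hsv[...,1]>90)&(hsv[...,2]>110)).astype(np.uint8);w[:165]=0;w[256:]=0;w[:,:98]=0;w[:,200:]=0
    c=max(cv2.findContours(w,0,1)[0],key=cv2.contourArea)
    ap=cv2.approxPolyDP(c,4,True)[:,0];print('wood poly',ap.tolist());print(plane(t,ap,.112)[:,:2].round(4).tolist())
    # handle mask
    g=((hsv[...,1]<70)&(hsv[...,2]>70)).astype(np.uint8);g[:195]=0;g[240:]=0;g[:,:165]=0;g[:,195:]=0
    P=plane(t,np.argwhere(g)[:,::-1],.091)[:,:2];print('handle rect',cv2.minAreaRect((P*1000).astype(np.float32)))
    print('knob top guess',plane(t,[[154,228.3]],.143))
    b=cv2.resize(s['color'][225:380,165:335,::-1],None,fx=4.6,fy=3.8,interpolation=cv2.INTER_CUBIC)
    cv2.imwrite('pics/s2.png',cv2.resize(s['color'][230:380,170:335,::-1],None,fx=4,fy=4,interpolation=cv2.INTER_CUBIC))
E
python3 m.py
```

```text
jar px [248.3 219.2] c [0.4611 0.0192] rect [459.7  17.3] [49.3 48.9] 5.7
jar px [322.8 227.7] c [ 0.4242 -0.2428] rect [ 422.3 -244.1] [48.6 47.7] 82.8
jar px [280.9 230.6] c [ 0.4181 -0.0944] rect [418.1 -93.7] [50.3 48.7] 61.9
wood poly [[128, 169], [101, 229], [140, 248], [155, 217], [166, 228], [183, 187], [145, 169]]
[[0.6418, 0.4306], [0.4365, 0.5267], [0.3692, 0.3903], [0.4737, 0.337], [0.4354, 0.2996], [0.574, 0.2393], [0.64, 0.3707]]
handle rect ((465.3040771484375, 261.3236083984375), (48.58675765991211, 136.54397583007812), 63.15546417236328)
knob top guess [[0.43450675 0.33472305 0.143     ]]
```

View pics/s2.png

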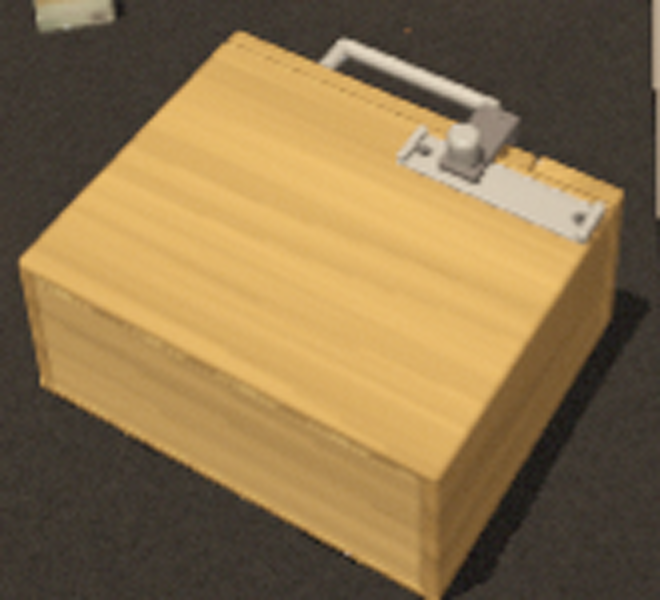

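Side crop: top corners at back left (22,263), back +y (432,480), front left (238,33) and front +y (622,190). The knob top is near (464,130) and the handle bar runs (345,42) to (497,100). The lock is across.

```bash
python3 - <<'E'
from h import *
s=cam('side');t=cam('top')
f=lambda p:np.array(p,float)/4+[170,230]
C=plane(s,f([[22,263],[432,480],[622,190],[238,33]]),.112);print(C.round(4))
L=np.array([[95,-125],[95,125],[-107,125],[-107,-125]])/1e3
A,B=L-L.mean(0),C[:,:2]-C[:,:2].mean(0)
th=np.arctan2((A[:,0]*B[:,1]-A[:,1]*B[:,0]).sum(),(A*B).sum());R=np.array([[np.cos(th),-np.sin(th)],[np.sin(th),np.cos(th)]])
o=C[:,:2].mean(0)-R@L.mean(0);print('yaw',np.degrees(th),'o',o,'res',(A@R.T-B).round(4))
k=plane(s,f([[464,128]]),.143)[0,:2];print('knob',k,(R.T@(k-o)).round(4),'top',R.T@(np.array([.4345,.3347])-o))
h=plane(s,f([[345,42],[497,100]]),.091)[:,:2];print('handle ends',h,((h-o)@R).round(4))
print('handle exp',o+R@[-.147,-.026],'ux',R[:,0],'uy',R[:,1])
# check top camera projection of the model
print(proj(t,np.c_[(L@R.T+o),np.full(4,.112)]).round(1))
g=lambda p:(np.array(p,float)-[410,310])/2.4+[240,120]
for n,p,z in(('j1',[[505,515],[523,492]],.066),('j2',[[541,448],[570,432]],.066),('j3',[[540,384],[570,373]],.066)):
    w=plane(s,g(p),z);d=w[1]-w[0];print(n,w.mean(0).round(4),np.degrees(np.arctan2(d[1],d[0])),np.linalg.norm(d))
# top view zoom and jars
o2=cv2.resize(t['color'][205:245,235:335,::-1],None,fx=8,fy=8,interpolation=cv2.INTER_LANCZOS4)
s2=cv2.resize(s['color'][140:225,270:315,::-1],None,fx=3.2,fy=3.2,interpolation=cv2.INTER_LANCZOS4)
q=np.zeros((600,800,3),np.uint8);q[:320]=o2
for i,(x,y) in enumerate(((270,188),(287,165),(288,142))):
    q[330:330+270,i*260:i*260+240]=cv2.resize(s['color'][y:y+30,x:x+27,::-1],(240,270),interpolation=cv2.INTER_CUBIC)
cv2.imwrite('pics/j3.png',q)
E
```

```text
[[0.6589 0.4247 0.112 ]
 [0.4399 0.5306 0.112 ]
 [0.3521 0.3482 0.112 ]
 [0.5749 0.2465 0.112 ]]
yaw 64.70941786766464 o [0.50902591 0.39290164] res [[ 0.0037  0.0007]
 [-0.0034  0.0016]
 [-0.0018  0.0014]
 [ 0.0014 -0.0037]]
knob [0.43710852 0.34020008] [-0.0784  0.0425] top [-0.08446134  0.04251853]
handle ends [[0.51436704 0.22697739]
 [0.42152104 0.26718225]] [[-0.1477 -0.0757]
 [-0.1511  0.0254]]
handle exp [0.46973413 0.24888374] ux [0.42720925 0.90415278] uy [-0.90415278  0.42720925]
[[129.5 163. ]
 [ 99.5 229. ]
 [151.9 253.4]
 [182.  186.3]]
j1 [0.461  0.0383 0.066 ] -112.25076216293635 0.0470295129929814
j2 [ 0.4181 -0.0901  0.066 ] -133.10283980240087 0.050277521435941164
j3 [ 0.4237 -0.2309  0.066 ] -142.0369127549027 0.049224354714290396
```

View pics/j3.png

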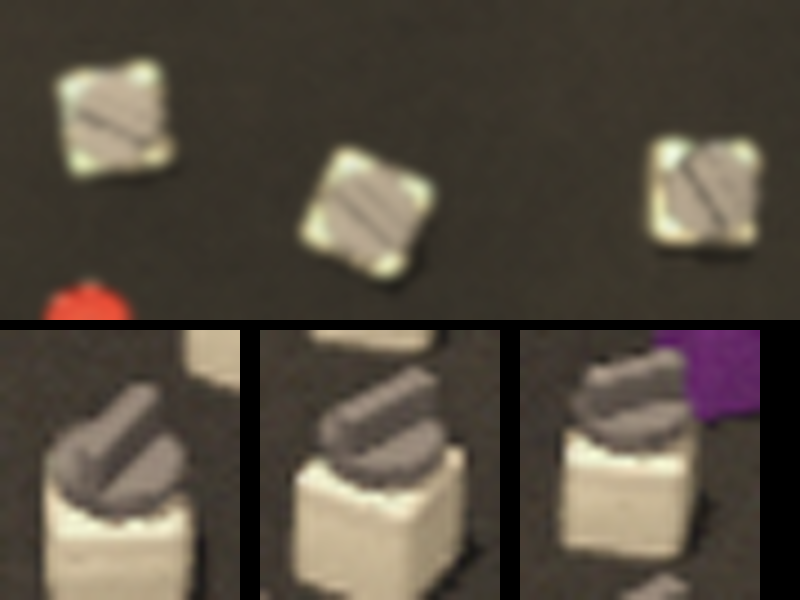

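```bash
python3 - <<'E'
from h import *
s=cam('side');t=cam('top')
hs=cv2.cvtColor(s['color'],cv2.COLOR_RGB2HSV);m=((hs[...,1]<70)&(hs[...,2]>120)).astype(np.uint8);m[:,:268]=0;m[:,320:]=0;m[:140]=0;m[225:]=0
k,l,st,ce=cv2.connectedComponentsWithStats(m)
for i in range(1,k):
    if st[i,4]>40:
        x,y,w,h,a=st[i];p=np.argwhere(l==i)[:,::-1]
        lo=[x+w/2-.5,y+h-.5];print('side',st[i],'foot near edge',plane(s,[lo],0)[0].round(4))
for n,p in(('j1',[.4611,.0192]),('j2',[.4181,-.0944]),('j3',[.424,-.243])):
    P=[[p[0],p[1]+.022,0],[p[0],p[1],.062],[p[0],p[1],.074]];print(n,'side proj',proj(s,P).round(1).tolist(),'top proj',proj(t,P[1:]).round(1).tolist())
print('tcp',proj(s,[monitor.get_state()['tool_pos']]),proj(t,[monitor.get_state()['tool_pos']]))
E
```

```text
side [292 153  15  14 159] foot near edge [ 0.4258 -0.2252  0.    ]
side [291 175  19  21 239] foot near edge [ 0.4171 -0.0718 -0.    ]
side [275 194  17  25 206] foot near edge [ 0.4613  0.0375 -0.    ]
j1 side proj [[283.0, 219.4], [283.8, 197.4], [283.8, 194.0]] top proj [[248.3, 219.1], [248.3, 218.9]]
j2 side proj [[299.7, 195.4], [300.7, 174.4], [300.8, 171.1]] top proj [[281.2, 230.5], [281.4, 230.5]]
j3 side proj [[299.5, 167.3], [300.4, 147.6], [300.6, 144.4]] top proj [[323.4, 227.7], [324.0, 227.6]]
tcp [[397.71670725 343.1799049 ]] [[ 77.34194201 286.74622503]]
```

```bash
python3 -m inch '[4,18.6,-23.5,0,0,0,-1.8, 4,18.6,-23.5,0,0,0,-1.8, 4,18.6,-23.5,0,0,0,-1.8, 4,18.6,-23.5,0,0,0,-1.8, 4,18.6,-23.5,0,0,0,-1.8]'; python3 -m inch '[4,0,0,0,0,0,0,4,0,0,-2,0,0,0,4,0,0,-4,0,0,0]';  python3 - <<'E'
from h import *
s=cam('side');save(s,'k1.png',(220,160,420,300),4)
E
```

```text
time_s: 1.12
tool_pos: [0.4368, 0.3361, 0.2229]
tcp_rot: [0.0, 0.22, 0.976, 0.0]
wrist_force: [1.1, -0.5, 0.5]
gripper_width: 0.0418
grasp_force: 0.0
time_s: 1.5
tool_pos: [0.4353, 0.3388, 0.1825]
tcp_rot: [0.0, 0.219, 0.976, 0.0]
wrist_force: [0.0, -0.2, 0.4]
gripper_width: 0.0403
grasp_force: 0.0
```

View pics/k1.png

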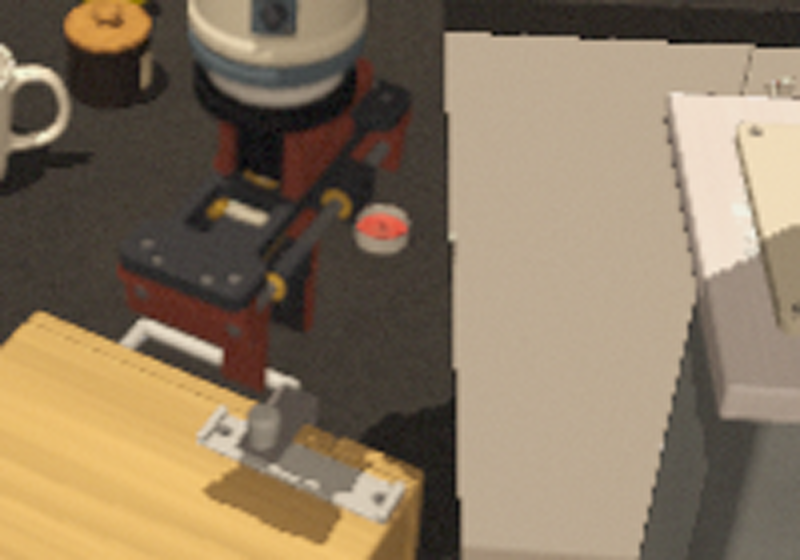

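The gripper hangs straight over the knob (265,415), with its near finger tip at (245,385). I go down and grip.

```bash
python3 -m inch '[4,0,0,-2,0,0,0,4,0,0,-4,0,0,0,4,0,0,-5.5,0,0,0,4,0,0,-5.5,0,0,0,0,0,0,-5.5,0,0,0]'; python3 -m inch '[0,0,0,0,0,0,0,0,0,0,0,0,0,0,0,0,0,0,0,0,0]'
```

```text
time_s: 2.17
tool_pos: [0.4358, 0.3385, 0.1282]
tcp_rot: [0.0, 0.219, 0.976, 0.0]
wrist_force: [-0.5, -0.5, 0.2]
gripper_width: 0.0335
grasp_force: 0.0
time_s: 2.55
tool_pos: [0.4381, 0.3419, 0.1288]
tcp_rot: [0.002, 0.22, 0.976, 0.004]
wrist_force: [3.2, 13.7, -11.0]
gripper_width: 0.0168
grasp_force: 30.0
```

```bash
python3 -m inch '[0,-0.6,0.8,0,0,0,0,0,-1.6,1.2,0,0,0,0,0,-2.6,1.7,0,0,0,0,0,-3.5,2.1,0,0,0,0,0,-4.0,2.3,0,0,0,0]'; python3 -m inch '[0,-0.1,0.05,0,0,0,0,0,-0.1,0.05,0,0,0,0]'
```

```text
time_s: 3.18
tool_pos: [0.3967, 0.362, 0.1287]
tcp_rot: [0.002, 0.219, 0.976, 0.001]
wrist_force: [18.2, -8.8, -1.3]
gripper_width: 0.0167
grasp_force: 30.0
time_s: 3.42
tool_pos: [0.397, 0.3618, 0.1286]
tcp_rot: [0.002, 0.219, 0.976, 0.001]
wrist_force: [11.7, -3.5, 2.9]
gripper_width: 0.0167
grasp_force: 30.0
```

```bash
python3 -m inch '[4,0,0,0,0,0,0,4,0,0,0,0,0,0,4,0,0,3,0,0,0,4,0,0,6,0,0,0]'; python3 -m inch '[3.6,3.6,-5.7,0,0,0,0,3.6,7.2,-11.4,0,0,0,0,3.6,7.2,-11.4,0,0,0,0,3.6,7.2,-11.4,0,0,0,0]';  python3 - <<'E'
from h import *
s=cam('side');t=cam('top')
q=np.zeros((600,800,3),np.uint8)
q[:,:400]=cv2.resize(s['color'][200:320,230:310,::-1],(400,600),interpolation=3);q[:,410:]=cv2.resize(t['color'][175:275,125:190,::-1],(390,600),interpolation=3)
cv2.imwrite('pics/k2.png',q);print(monitor.get_state()['tool_pos'])
from m import jars
for j in jars(t):print(j[0].round(1),j[1].round(4),np.round(j[2][1],1),round(j[2][2],1))
E
```

```text
time_s: 3.92
tool_pos: [0.3934, 0.361, 0.1876]
tcp_rot: [-0.001, 0.219, 0.976, -0.001]
wrist_force: [-0.2, 0.7, -0.1]
gripper_width: 0.0399
grasp_force: 0.0
time_s: 4.42
tool_pos: [0.4662, 0.2471, 0.1873]
tcp_rot: [-0.001, 0.22, 0.975, -0.0]
wrist_force: [-0.9, 0.4, -0.3]
gripper_width: 0.0364
grasp_force: 0.0
[0.46572343 0.24826224 0.18740868]
[248.2 219.2] [0.4613 0.0194] [49.3 50.6] 5.7
[322.9 227.9] [ 0.4234 -0.243 ] [48.4 47.9] 82.3
[280.9 230.6] [ 0.418  -0.0943] [47.2 48.8] 61.8
```

View pics/k2.png

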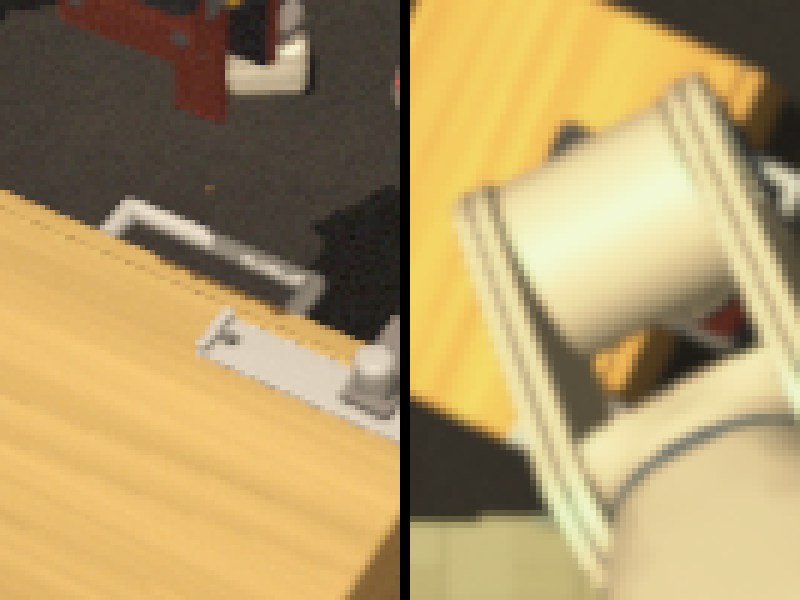

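The lock now stands at the stile end, with the knob at (372,362) in the side crop. I lower onto the bar handle.

```bash
python3 -m inch '[3.6,0.3,0,-3.5,0,0,0,3.6,0.3,0,-7,0,0,0,3.6,0.3,0,-9,0,0,0]'; python3 -m inch '[3.6,0,0,-1.4,0,0,0,3.6,0,0,-2.7,0,0,0,0,0,0,-2.7,0,0,0,0,0,0,-2.7,0,0,0,0,0,0,-2.7,0,0,0]'; python3 -m inch '[0,0,0,0,0,0,0]'
```

```text
time_s: 4.9
tool_pos: [0.4678, 0.2486, 0.096]
tcp_rot: [-0.001, 0.218, 0.976, -0.001]
wrist_force: [-0.1, -0.0, -0.1]
gripper_width: 0.0354
grasp_force: 0.0
time_s: 5.52
tool_pos: [0.4693, 0.2466, 0.0712]
tcp_rot: [-0.0, 0.219, 0.976, -0.001]
wrist_force: [-0.8, -17.9, 9.8]
gripper_width: 0.0098
grasp_force: 9.6
time_s: 5.65
tool_pos: [0.4693, 0.2465, 0.0713]
tcp_rot: [-0.0, 0.219, 0.976, -0.001]
wrist_force: [-1.4, -5.5, 4.1]
gripper_width: 0.0091
grasp_force: 30.0
```

```bash
python3 -m inch '[0,-0.6,-1.4,0,0,0,0,0,-1.7,-3.6,0,0,0,0,0,-2.8,-5.9,0,0,0,0,0,-3.9,-8.2,0,0,0,0,0,-4.7,-9.9,0,0,0,0]'; python3 -m inch '[0,-0.35,-0.75,0,0,0,0,0,-0.5,-1.1,0,0,0,0,0,-0.5,-1.1,0,0,0,0]'
```

```text
time_s: 6.28
tool_pos: [0.4225, 0.148, 0.0713]
tcp_rot: [0.001, 0.22, 0.976, 0.001]
wrist_force: [0.0, 3.1, 1.4]
gripper_width: 0.0092
grasp_force: 30.0
time_s: 6.65
tool_pos: [0.4178, 0.138, 0.0712]
tcp_rot: [0.0, 0.22, 0.976, 0.001]
wrist_force: [-3.6, 5.1, 7.5]
gripper_width: 0.0092
grasp_force: 30.0
```

Drawer open by 120 mm. I release the handle, go up and move over the first jar.

```bash
python3 -m inch '[3.6,0,0,0,0,0,0,3.6,0,0,0,0,0,0,3.6,0,0,5,0,0,0,3.6,0,0,10,0,0,0,3.6,0,0,13,0,0,0]'; python3 -m inch '[3.6,2,-6,0,0,0,-10,3.6,4.3,-12,0,0,0,-20,3.6,4.3,-12,0,0,0,-30,3.6,4.3,-12,0,0,0,-40,3.6,4.3,-12,0,0,0,-50]'; python3 -m inch '[3.6,0,0,0,0,0,-10,3.6,0,0,0,0,0,-20,3.6,0,0,0,0,0,-30,3.6,0,0,0,0,0,-38,3.6,0,0,0,0,0,-38]'; python3 - <<'E'
from h import *
from scipy.spatial.transform import Rotation as Q
st=monitor.get_state();q=st['tcp_rot'];R=Q.from_quat(q,scalar_first=True).as_matrix();print(st['tool_pos'],np.degrees(np.arctan2(R[1,1],R[0,1])),st['joint_positions'][5])
s=cam('side');t=cam('top')
q=np.zeros((600,800,3),np.uint8)
q[:,:400]=cv2.resize(s['color'][145:235,240:300,::-1],(400,600),interpolation=3);q[:400,410:]=cv2.resize(t['color'][180:280,140:237,::-1],(390,400),interpolation=3)
cv2.imwrite('pics/k3.png',q)
E
```

```text
time_s: 7.28
tool_pos: [0.4182, 0.1375, 0.2028]
tcp_rot: [0.001, 0.219, 0.976, 0.0]
wrist_force: [1.2, -0.2, -0.1]
gripper_width: 0.0358
grasp_force: 0.0
time_s: 7.9
tool_pos: [0.4604, 0.0169, 0.2004]
tcp_rot: [-0.0, 0.614, 0.79, -0.0]
wrist_force: [0.7, 0.5, 0.5]
gripper_width: 0.0358
grasp_force: 0.0
time_s: 8.52
tool_pos: [0.4604, 0.0174, 0.2005]
tcp_rot: [-0.0, 0.835, 0.55, -0.0]
wrist_force: [0.8, -0.6, -0.1]
gripper_width: 0.0362
grasp_force: 0.0
[0.46041602 0.01735001 0.20049541] -23.264045262380055 0.41818621496329217
```

View pics/k3.png

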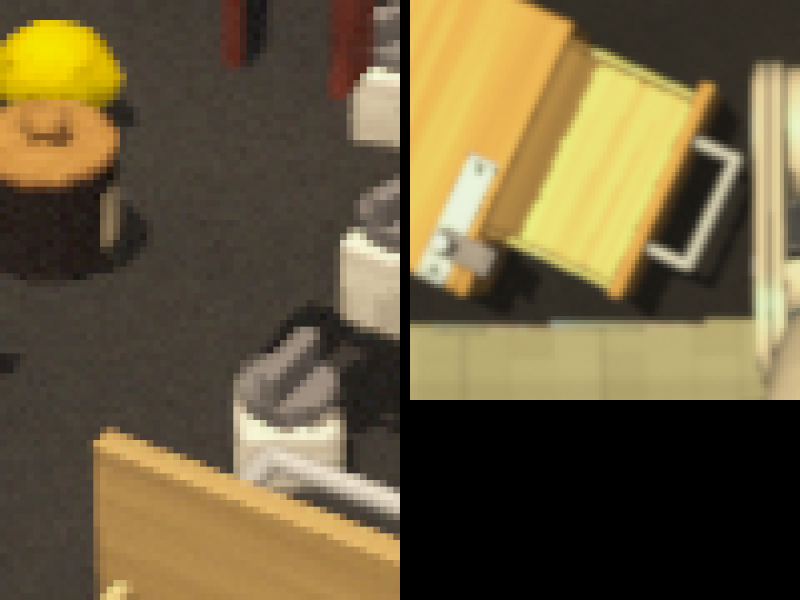

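The drawer stands open and empty. The jar_1 wing at (280,370) lies diagonally as measured. I descend, feeling for the cap disc.

```bash
python3 -m inch '[3.6,0.1,0.1,-5,0,0,0,3.6,0.1,0.1,-10,0,0,0,3.6,0.1,0.1,-13,0,0,0,3.6,0.1,0.1,-14.2,0,0,0,3.6,0.1,0.1,-14.2,0,0,0]'; python3 -m inch '[3.6,0,0,-0.3,0,0,0,3.6,0,0,-0.5,0,0,0,3.6,0,0,-0.7,0,0,0,3.6,0,0,-0.7,0,0,0]'
```

```text
time_s: 9.25
tool_pos: [0.4614, 0.0185, 0.0584]
tcp_rot: [-0.0, 0.835, 0.55, -0.0]
wrist_force: [-0.1, -0.1, -0.5]
gripper_width: 0.036
grasp_force: 0.0
time_s: 9.75
tool_pos: [0.4616, 0.0185, 0.0518]
tcp_rot: [0.0, 0.836, 0.549, 0.0]
wrist_force: [-0.6, 0.1, 0.4]
gripper_width: 0.0358
grasp_force: 0.0
```

```bash
python3 -m inch '[2.2,0,0,0,0,0,0,2.2,0,0,0,0,0,0,2.2,0,0,-0.2,0,0,0,2.2,0,0,-0.35,0,0,0,2.2,0,0,-0.35,0,0,0]'
```

```text
time_s: 10.38
tool_pos: [0.4614, 0.0185, 0.048]
tcp_rot: [-0.0, 0.836, 0.549, -0.0]
wrist_force: [-0.4, 1.0, 0.0]
gripper_width: 0.0223
grasp_force: 0.0
```

No contact at 48 mm, so this is jar_a (disc top at 46). I close on the wing and turn clockwise.

```bash
python3 -m inch '[0,0,0,0,0,0,0,0,0,0,0,0,0,0,0,0,0,0,0,0,0,0,0,0,0,0,0,0]'; python3 -m inch '[0,0,0,0,0,0,-10,0,0,0,0,0,0,-20,0,0,0,0,0,0,-30,0,0,0,0,0,0,-40,0,0,0,0,0,0,-40]'; python3 -c "from h import*;print(monitor.get_state()['moment'])";  python3 -m inch '[0,0,0,0,0,0,-8,0,0,0,0,0,0,-16,0,0,0,0,0,0,-16]';python3 -c "from h import*;print(monitor.get_state()['moment'])"; python3 -m inch '[0,0,0,0,0,0,-6,0,0,0,0,0,0,-12,0,0,0,0,0,0,-16,0,0,0,0,0,0,-16]';python3 -c "from h import*;print(monitor.get_state()['moment'])"
```

```text
time_s: 10.88
tool_pos: [0.4616, 0.0185, 0.0482]
tcp_rot: [0.0, 0.835, 0.55, 0.0]
wrist_force: [-0.2, -0.1, -0.6]
gripper_width: 0.0099
grasp_force: 30.0
time_s: 11.5
tool_pos: [0.4614, 0.0186, 0.0482]
tcp_rot: [-0.0, 0.973, 0.231, -0.0]
wrist_force: [-0.3, 1.2, 0.3]
gripper_width: 0.0096
grasp_force: 30.0
[ 0.20163295  0.27159555 -0.02253091]
time_s: 11.88
tool_pos: [0.4615, 0.0185, 0.0482]
tcp_rot: [-0.0, 0.995, 0.095, -0.0]
wrist_force: [-0.3, 1.2, 0.0]
gripper_width: 0.0098
grasp_force: 30.0
[0.14024517 0.23837003 0.02258348]
time_s: 12.38
tool_pos: [0.4616, 0.0185, 0.0482]
tcp_rot: [0.0, 0.999, -0.044, 0.0]
wrist_force: [0.5, -0.0, -0.3]
gripper_width: 0.0098
grasp_force: 30.0
[0.03940979 0.16934457 0.01102104]
```

```bash
python3 -m inch '[0,0,0,0,0,0,-6,0,0,0,0,0,0,-12,0,0,0,0,0,0,-12]'; python3 -m inch '[0,0,0,1,0,0,0,0,0,0,4,0,0,0,0,0,0,8,0,0,0,0,0,0,13,0,0,0,0,0,0,13,0,0,0]'; python3 - <<'E'
from h import *
from scipy.spatial.transform import Rotation as Q
st=monitor.get_state();q=st['tcp_rot'];R=Q.from_quat(q,scalar_first=True).as_matrix();print(st['tool_pos'],np.degrees(np.arctan2(R[1,1],R[0,1])),st['joint_positions'][5])
s=cam('side')
x,y=proj(s,[st['tool_pos']])[0].astype(int)
save(s,'k4.png',(x-40,y-25,x+40,y+35),8)
E
```

```text
time_s: 12.75
tool_pos: [0.4616, 0.0184, 0.0482]
tcp_rot: [0.0, 0.989, -0.148, 0.0]
wrist_force: [0.0, 0.6, -0.9]
gripper_width: 0.0096
grasp_force: 30.0
time_s: 13.38
tool_pos: [0.464, 0.0185, 0.1818]
tcp_rot: [-0.001, 0.989, -0.149, 0.004]
wrist_force: [1.0, 0.4, -2.5]
gripper_width: 0.0096
grasp_force: 30.0
[0.4639581  0.01854676 0.1818453 ] -107.18540816256265 1.8850899698531638
```

View pics/k4.png

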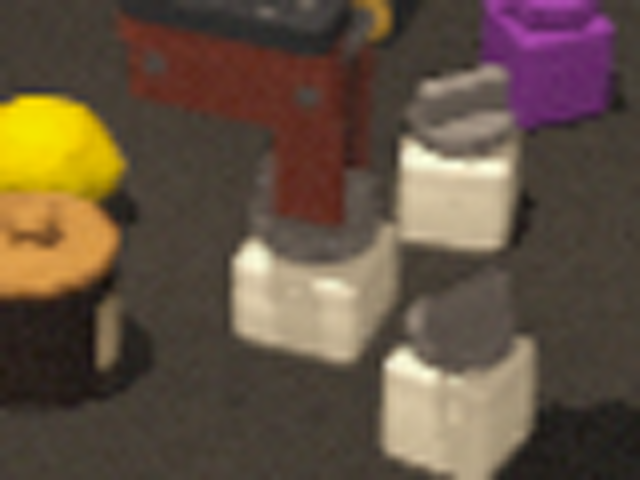

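Jar_a hangs square under the fingers at (315,300), its body edges in line with the gripper, so the cap is tight. I carry it to the drawer.

```bash
python3 -m inch '[0,0.5,2,0,0,0,6,0,1.4,5.5,0,0,0,15,0,2.4,9.5,0,0,0,24,0,3.4,13.5,0,0,0,33,0,4.3,17,0,0,0,42]'; python3 -m inch '[0,0.4,1.4,0,0,0,9,0,0.4,1.4,0,0,0,18,0,0.4,1.4,0,0,0,27,0,0.4,1.4,0,0,0,36,0,0.4,1.4,0,0,0,40]';  python3 -m inch '[0,0,0,0,0,0,0]'; python3 - <<'E'
from h import *
from scipy.spatial.transform import Rotation as Q
st=monitor.get_state();q=st['tcp_rot'];R=Q.from_quat(q,scalar_first=True).as_matrix();print(st['tool_pos'],np.degrees(np.arctan2(R[1,1],R[0,1])),R[:,2])
s=cam('side')
x,y=proj(s,[st['tool_pos']])[0].astype(int)
save(s,'k5.png',(x-50,y-30,x+60,y+50),6)
E
```

```text
time_s: 14.05
tool_pos: [0.5034, 0.1895, 0.1761]
tcp_rot: [0.0, 0.976, 0.217, -0.002]
wrist_force: [0.7, -0.9, -2.4]
gripper_width: 0.0097
grasp_force: 30.0
time_s: 14.68
tool_pos: [0.507, 0.2019, 0.1759]
tcp_rot: [-0.0, 0.844, 0.537, -0.002]
wrist_force: [0.4, 0.1, -3.4]
gripper_width: 0.0098
grasp_force: 30.0
time_s: 14.8
tool_pos: [0.5073, 0.202, 0.1763]
tcp_rot: [-0.0, 0.845, 0.535, -0.002]
wrist_force: [0.7, 0.2, -3.5]
gripper_width: 0.0097
grasp_force: 30.0
[0.50728121 0.20200969 0.1762989 ] -25.311708004973838 [-0.00333189 -0.00125849 -0.99999366]
```

View pics/k5.png

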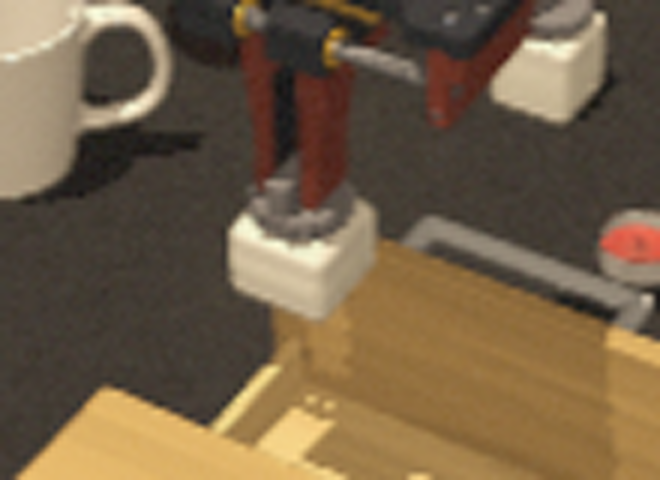

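```bash
python3 -m inch '[0,0,0,-2.5,0,0,0,0,0,0,-5.5,0,0,0,0,0,0,-8.5,0,0,0,0,0,0,-10.2,0,0,0,0,0,0,-10.5,0,0,0]'; python3 -m inch '[0,0,0,-0.2,0,0,0,0,0,0,-0.2,0,0,0]'
```

```text
time_s: 15.48
tool_pos: [0.5078, 0.2022, 0.072]
tcp_rot: [-0.0, 0.845, 0.535, -0.001]
wrist_force: [-0.0, 0.9, -2.8]
gripper_width: 0.0098
grasp_force: 30.0
time_s: 15.72
tool_pos: [0.5092, 0.2027, 0.072]
tcp_rot: [0.0, 0.845, 0.535, 0.001]
wrist_force: [0.2, 0.3, -3.2]
gripper_width: 0.0095
grasp_force: 30.0
```

```bash
python3 -m inch '[0,0,0,-0.2,0,0,0,0,0,0,-0.2,0,0,0]'; python3 -m inch '[0,0,0,-0.2,0,0,0,0,0,0,-0.2,0,0,0]'
```

```text
time_s: 15.98
tool_pos: [0.5087, 0.2025, 0.0695]
tcp_rot: [0.0, 0.845, 0.535, 0.0]
wrist_force: [-0.2, 0.4, -3.3]
gripper_width: 0.0101
grasp_force: 30.0
time_s: 16.23
tool_pos: [0.5091, 0.2029, 0.0681]
tcp_rot: [-0.0, 0.845, 0.535, 0.001]
wrist_force: [-2.0, 1.3, 6.5]
gripper_width: 0.0098
grasp_force: 30.0
```

```bash
python3 -m inch '[3,0,0,0,0,0,0,3,0,0,0,0,0,0,3,0,0,0,0,0,0,3,0,0,4,0,0,0,3,0,0,9,0,0,0]'; python3 -m inch '[3,0,0,3,0,0,0,3,-2,-6,4,0,0,-6,3,-4,-12,4,0,0,-12,3,-6,-18,4,0,0,-19,3,-7,-23,4,0,0,-19]'; python3 - <<'E'
from h import *
from m import jars
t=cam('top');s=cam('side')
for j in jars(t):print(j[0].round(1),j[1].round(4),np.round(j[2][1],1),round(j[2][2],1))
hs=cv2.cvtColor(s['color'],cv2.COLOR_RGB2HSV);m=((hs[...,1]<70)&(hs[...,2]>120)).astype(np.uint8);m[:,:268]=0;m[:,320:]=0;m[:140]=0;m[225:]=0
k,l,st,ce=cv2.connectedComponentsWithStats(m)
for i in range(1,k):
    if st[i,4]>40:
        x,y,w,h,a=st[i];print('side',st[i],plane(s,[[x+w/2-.5,y+h-.5]],0)[0].round(4))
q=np.zeros((600,800,3),np.uint8)
q[:,:400]=cv2.resize(s['color'][135:210,270:320,::-1],(400,600),interpolation=3)
q[:390,410:]=cv2.resize(s['color'][220:350,200:330,::-1],(390,390),interpolation=3);cv2.imwrite('pics/k6.png',q)
E
```

```text
time_s: 16.85
tool_pos: [0.5077, 0.2021, 0.1571]
tcp_rot: [-0.0, 0.845, 0.535, -0.001]
wrist_force: [0.9, 0.7, 0.4]
gripper_width: 0.0304
grasp_force: 0.0
time_s: 17.48
tool_pos: [0.4374, -0.0291, 0.1973]
tcp_rot: [0.0, 0.922, 0.387, 0.0]
wrist_force: [1.4, 0.0, 0.8]
gripper_width: 0.0296
grasp_force: 0.0
[322.8 227.8] [ 0.4236 -0.2428] [47.4 47.5] 82.1
side [293 153  14  14 163] [ 0.4242 -0.2254  0.    ]
side [291 178  19  18 224] [ 0.4171 -0.0718 -0.    ]
side [276 212  44  13 186] [0.4194 0.0595 0.    ]
```

View pics/k6.png

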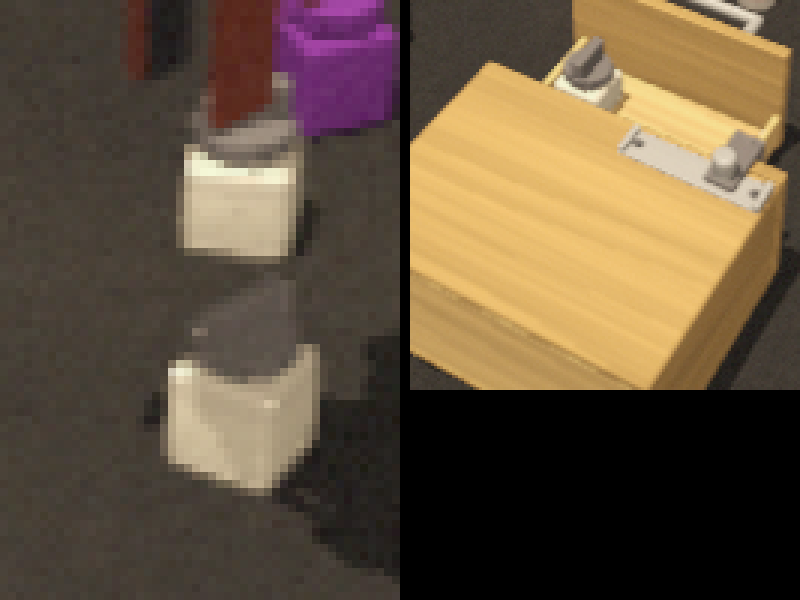

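Jar_a stands upright in the drawer at (590,80), and jar 2 is unmoved. I go on to jar 2.

```bash
python3 -m inch '[3,-2,-6.6,0,0,0,0,3,-2,-6.6,-4,0,0,0,3,-2,-6.6,-8,0,0,0,3,-2,-6.6,-12,0,0,0,3,-2,-6.6,-13.5,0,0,0]'; python3 -m inch '[3,0,0,-0.3,0,0,0,3,0,0,-0.5,0,0,0,3,0,0,-0.5,0,0,0]';  python3 -m inch '[2.4,0,0,-0.2,0,0,0,2.4,0,0,-0.2,0,0,0]'
```

```text
time_s: 18.2
tool_pos: [0.4176, -0.0928, 0.0602]
tcp_rot: [-0.001, 0.922, 0.388, -0.001]
wrist_force: [1.0, 0.1, 1.0]
gripper_width: 0.03
grasp_force: 0.0
time_s: 18.58
tool_pos: [0.4179, -0.0929, 0.0583]
tcp_rot: [-0.001, 0.922, 0.388, -0.001]
wrist_force: [-5.7, 2.0, 12.2]
gripper_width: 0.0299
grasp_force: 5.7
time_s: 18.82
tool_pos: [0.4188, -0.0929, 0.0579]
tcp_rot: [-0.0, 0.922, 0.388, 0.0]
wrist_force: [-9.8, 4.0, 36.9]
gripper_width: 0.0245
grasp_force: 18.7
```

Contact at 58 mm, so this is jar_d. I back off to about 60 mm and grip.

```bash
python3 -m inch '[2.4,0,0,0.4,0,0,0,2.4,0,0,0.4,0,0,0]';python3 -m inch '[0,0,0,0,0,0,0,0,0,0,0,0,0,0,0,0,0,0,0,0,0]'
```

```text
time_s: 19.08
tool_pos: [0.4196, -0.0935, 0.0601]
tcp_rot: [0.001, 0.922, 0.388, 0.001]
wrist_force: [0.9, -0.5, -0.0]
gripper_width: 0.0239
grasp_force: 0.0
time_s: 19.45
tool_pos: [0.4182, -0.0934, 0.0588]
tcp_rot: [-0.0, 0.922, 0.388, -0.0]
wrist_force: [-0.0, 0.6, -2.7]
gripper_width: 0.0101
grasp_force: 30.0
```

```bash
python3 -m inch '[0,0,0,0,0,0,-10,0,0,0,0,0,0,-20,0,0,0,0,0,0,-30,0,0,0,0,0,0,-40,0,0,0,0,0,0,-50]'; python3 -m inch '[0,0,0,0,0,0,-10,0,0,0,0,0,0,-20,0,0,0,0,0,0,-30,0,0,0,0,0,0,-40,0,0,0,0,0,0,-40]'; python3 -m inch '[0,0,0,1,0,0,0,0,0,0,4,0,0,0,0,0,0,8,0,0,0,0,0,0,13,0,0,0,0,0,0,13,0,0,0]'; python3 - <<'E'
from h import *
from scipy.spatial.transform import Rotation as Q
st=monitor.get_state();q=st['tcp_rot'];R=Q.from_quat(q,scalar_first=True).as_matrix();print(st['tool_pos'],np.degrees(np.arctan2(R[1,1],R[0,1])),st['joint_positions'][5])
s=cam('side')
x,y=proj(s,[st['tool_pos']])[0].astype(int)
save(s,'k7.png',(x-40,y-25,x+40,y+35),8)
E
```

```text
time_s: 20.08
tool_pos: [0.4183, -0.0935, 0.0588]
tcp_rot: [-0.0, 0.999, -0.041, -0.0]
wrist_force: [0.4, 0.3, -2.9]
gripper_width: 0.0097
grasp_force: 30.0
time_s: 20.7
tool_pos: [0.4183, -0.0935, 0.0589]
tcp_rot: [0.0, 0.926, -0.377, -0.0]
wrist_force: [-0.1, -1.2, -4.1]
gripper_width: 0.0099
grasp_force: 30.0
time_s: 21.32
tool_pos: [0.421, -0.0941, 0.1929]
tcp_rot: [-0.001, 0.927, -0.376, 0.004]
wrist_force: [-0.2, -0.6, -3.2]
gripper_width: 0.0098
grasp_force: 30.0
[ 0.42102147 -0.09411121  0.19286274] -134.2026635896952 2.0947810450991113
```

View pics/k7.png

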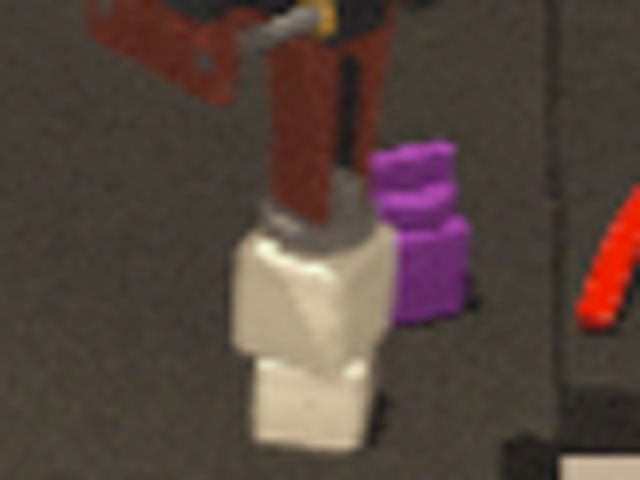

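Jar_d hangs upright at (315,290). I carry it to the middle slot.

```bash
python3 -m inch '[0,0.3,2,0,0,0,8,0,0.9,6,0,0,0,18,0,1.5,11,0,0,0,28,0,2.1,16,0,0,0,38,0,2.7,21,0,0,0,48]'; python3 -m inch '[0,0.6,5,0,0,0,10,0,1.2,9,0,0,0,20,0,1.4,10.9,0,0,0,30,0,1.4,10.9,0,0,0,40,0,1.4,10.9,0,0,0,50]'; python3 -m inch '[0,0,0,0,0,0,9,0,0,0,0,0,0,11,0,0,0,0,0,0,11]'; python3 - <<'E'
from h import *
from scipy.spatial.transform import Rotation as Q
st=monitor.get_state();q=st['tcp_rot'];R=Q.from_quat(q,scalar_first=True).as_matrix();print(st['tool_pos'],np.degrees(np.arctan2(R[1,1],R[0,1])))
E
```

```text
time_s: 22.0
tool_pos: [0.4443, 0.1178, 0.1875]
tcp_rot: [0.0, 0.999, 0.036, -0.002]
wrist_force: [0.2, 0.9, -2.8]
gripper_width: 0.0098
grasp_force: 30.0
time_s: 22.62
tool_pos: [0.4581, 0.2253, 0.187]
tcp_rot: [-0.0, 0.891, 0.455, -0.002]
wrist_force: [0.5, -0.7, -2.8]
gripper_width: 0.0098
grasp_force: 30.0
time_s: 23.0
tool_pos: [0.4589, 0.2252, 0.1882]
tcp_rot: [-0.0, 0.845, 0.534, -0.001]
wrist_force: [0.0, 0.5, -3.3]
gripper_width: 0.0095
grasp_force: 30.0
[0.45893864 0.22515374 0.18817152] -25.442303792446356
```

```bash
python3 -m inch '[0,0,0,-2.5,0,0,0,0,0,0,-5.5,0,0,0,0,0,0,-8.5,0,0,0,0,0,0,-10.2,0,0,0,0,0,0,-10.6,0,0,0]'; python3 -m inch '[0,0,0,-0.2,0,0,0,0,0,0,-0.2,0,0,0]'; python3 -m inch '[0,0,0,-0.2,0,0,0,0,0,0,-0.2,0,0,0]'
```

```text
time_s: 23.62
tool_pos: [0.459, 0.2252, 0.0822]
tcp_rot: [-0.0, 0.845, 0.534, -0.001]
wrist_force: [-0.4, -0.4, -3.5]
gripper_width: 0.0098
grasp_force: 30.0
time_s: 23.88
tool_pos: [0.4601, 0.2258, 0.0819]
tcp_rot: [0.0, 0.845, 0.535, 0.001]
wrist_force: [0.1, 0.5, -3.0]
gripper_width: 0.0099
grasp_force: 30.0
time_s: 24.12
tool_pos: [0.4597, 0.2256, 0.0795]
tcp_rot: [0.0, 0.845, 0.535, 0.0]
wrist_force: [0.0, 0.6, -2.4]
gripper_width: 0.0096
grasp_force: 30.0
```

```bash
python3 -m inch '[0,0,0,-0.2,0,0,0,0,0,0,-0.2,0,0,0]'; python3 -m inch '[3,0,0,0,0,0,0,3,0,0,0,0,0,0,3,0,0,0,0,0,0,3,0,0,4,0,0,0,3,0,0,9,0,0,0]'; python3 -m inch '[3,0,-2,3,0,0,0,3,0,-8,3,0,0,0,3,0,-14,3,0,0,0,3,0,-20,3,0,0,0,3,0,-26,3,0,0,0]'; python3 - <<'E'
from h import *
from m import jars
t=cam('top');s=cam('side')
st=monitor.get_state();print(st['tool_pos'])
for j in jars(t):print(j[0].round(1),j[1].round(4),np.round(j[2][0],1),np.round(j[2][1],1),round(j[2][2],1))
q=np.zeros((600,800,3),np.uint8)
q[:,:400]=cv2.resize(t['color'][212:242,308:338,::-1],(400,400),interpolation=3) if 0 else cv2.resize(t['color'][212:257,308:338,::-1],(400,600),interpolation=3)
q[:290,410:]=cv2.resize(s['color'][205:275,240:334,::-1],(390,290),interpolation=3)
q[300:,410:]=cv2.resize(s['color'][135:175,280:332,::-1],(390,300),interpolation=3);cv2.imwrite('pics/k8.png',q)
E
```

```text
time_s: 24.38
tool_pos: [0.46, 0.2262, 0.0785]
tcp_rot: [-0.0, 0.845, 0.535, 0.001]
wrist_force: [-4.5, 0.7, 12.4]
gripper_width: 0.01
grasp_force: 30.0
time_s: 25.0
tool_pos: [0.4589, 0.2252, 0.1676]
tcp_rot: [-0.0, 0.845, 0.535, -0.001]
wrist_force: [1.8, -0.2, 0.3]
gripper_width: 0.0301
grasp_force: 0.0
time_s: 25.62
tool_pos: [0.4596, -0.0363, 0.1977]
tcp_rot: [0.0, 0.845, 0.535, 0.001]
wrist_force: [0.9, 0.1, -0.4]
gripper_width: 0.0299
grasp_force: 0.0
[ 0.45959363 -0.03904976  0.1975783 ]
[322.8 227.8] [ 0.4239 -0.2426] [ 422.4 -242.9] [45.9 47.6] 82.3
```

View pics/k8.png

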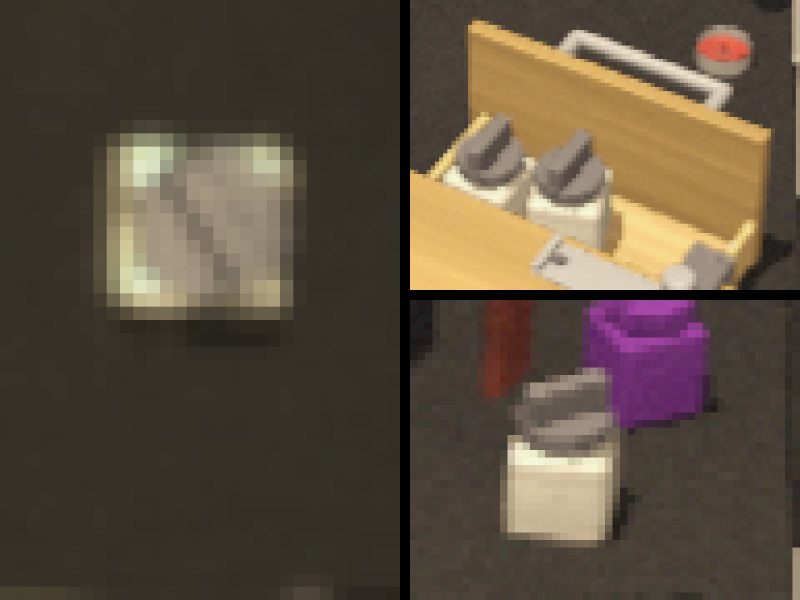

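Two jars stand in the drawer at (490,165) and (570,175). Jar 3 is unmoved, with its wing at about 32°.

```bash
python3 -m inch '[3,-0.9,-5,0,0,0,-8,3,-1.8,-10,0,0,0,-16,3,-2.7,-15,0,0,0,-24,3,-3.6,-20.7,0,0,0,-32,3,-3.6,-20.7,0,0,0,-32]'; python3 -m inch '[3,0,0,0,0,0,0,3,0,0,0,0,0,0]'
```

```text
time_s: 26.35
tool_pos: [0.4236, -0.2441, 0.1975]
tcp_rot: [0.001, 0.96, 0.279, 0.0]
wrist_force: [-0.7, 0.7, -0.3]
gripper_width: 0.0303
grasp_force: 0.0
time_s: 26.6
tool_pos: [0.4238, -0.24, 0.1971]
tcp_rot: [-0.0, 0.959, 0.282, -0.0]
wrist_force: [0.6, 0.3, 0.2]
gripper_width: 0.03
grasp_force: 0.0
```

```bash
python3 -m inch '[3,0,-0.2,-4,0,0,0,3,0,-0.2,-8,0,0,0,3,0,-0.2,-12,0,0,0,3,0,-0.2,-13.4,0,0,0,3,0,-0.2,-13.4,0,0,0]'; python3 -m inch '[3,0,0,-0.2,0,0,0,3,0,0,-0.4,0,0,0,3,0,0,-0.4,0,0,0]';  python3 -m inch '[2.4,0,0,-0.2,0,0,0,2.4,0,0,-0.2,0,0,0]'
```

```text
time_s: 27.22
tool_pos: [0.4236, -0.2427, 0.0629]
tcp_rot: [-0.001, 0.959, 0.282, -0.0]
wrist_force: [-0.9, -0.4, 0.9]
gripper_width: 0.0296
grasp_force: 0.0
time_s: 27.6
tool_pos: [0.4239, -0.2438, 0.0598]
tcp_rot: [0.0, 0.96, 0.281, 0.0]
wrist_force: [-0.4, 0.5, -0.2]
gripper_width: 0.0301
grasp_force: 0.0
time_s: 27.85
tool_pos: [0.4235, -0.2435, 0.0572]
tcp_rot: [-0.0, 0.96, 0.281, -0.0]
wrist_force: [-0.2, -0.9, 0.3]
gripper_width: 0.0239
grasp_force: 0.0
```

```bash
python3 -m inch '[2.4,0,0,-0.2,0,0,0,2.4,0,0,-0.2,0,0,0]'; python3 -m inch '[2.4,0,0,-0.15,0,0,0,2.4,0,0,-0.15,0,0,0]'
```

```text
time_s: 28.1
tool_pos: [0.4234, -0.2434, 0.055]
tcp_rot: [-0.0, 0.96, 0.281, -0.0]
wrist_force: [0.4, 1.0, 0.1]
gripper_width: 0.0234
grasp_force: 0.0
time_s: 28.35
tool_pos: [0.4236, -0.2436, 0.0543]
tcp_rot: [0.0, 0.96, 0.281, 0.0]
wrist_force: [-2.2, 0.8, 9.4]
gripper_width: 0.0237
grasp_force: 4.8
```

Contact at 54 mm, so this is jar_c. I back off 2 mm, grip and tighten.

```bash
python3 -m inch '[2.4,0,0,0.2,0,0,0,2.4,0,0,0.2,0,0,0,0,0,0,0.2,0,0,0,0,0,0,0.2,0,0,0,0,0,0,0.2,0,0,0]'; python3 -m inch '[0,0,0,0,0,0,-10,0,0,0,0,0,0,-20,0,0,0,0,0,0,-30,0,0,0,0,0,0,-40,0,0,0,0,0,0,-50]'; python3 -m inch '[0,0,0,0,0,0,-8,0,0,0,0,0,0,-8,0,0,0,0,0,0,-8]'; python3 -m inch '[0,0,0,1,0,0,0,0,0,0,4,0,0,0,0,0,0,8,0,0,0,0,0,0,13,0,0,0,0,0,0,13,0,0,0]'; python3 - <<'E'
from h import *
from scipy.spatial.transform import Rotation as Q
st=monitor.get_state();q=st['tcp_rot'];R=Q.from_quat(q,scalar_first=True).as_matrix();print(st['tool_pos'],np.degrees(np.arctan2(R[1,1],R[0,1])))
s=cam('side')
x,y=proj(s,[st['tool_pos']])[0].astype(int)
q=np.zeros((600,800,3),np.uint8)
q[:,:400]=cv2.resize(s['color'][y-15:y+30,x-15:x+15,::-1],(400,600),interpolation=3)
q[:400,410:]=cv2.resize(s['color'][225:275,245:295,::-1],(390,400),interpolation=3);cv2.imwrite('pics/k9.png',q)
E
```

```text
time_s: 28.98
tool_pos: [0.4232, -0.2433, 0.0554]
tcp_rot: [-0.0, 0.96, 0.281, -0.0]
wrist_force: [0.3, -0.5, -2.7]
gripper_width: 0.0098
grasp_force: 29.9
time_s: 29.6
tool_pos: [0.4233, -0.2434, 0.0554]
tcp_rot: [-0.0, 0.988, -0.154, -0.0]
wrist_force: [-0.4, -0.6, -2.3]
gripper_width: 0.0099
grasp_force: 29.9
time_s: 29.98
tool_pos: [0.4235, -0.2434, 0.0555]
tcp_rot: [-0.0, 0.976, -0.218, -0.0]
wrist_force: [0.2, 0.3, -3.9]
gripper_width: 0.0098
grasp_force: 29.9
time_s: 30.6
tool_pos: [0.4258, -0.2449, 0.1898]
tcp_rot: [0.001, 0.976, -0.219, 0.004]
wrist_force: [0.7, -0.2, -3.3]
gripper_width: 0.0094
grasp_force: 29.9
[ 0.42582806 -0.24486329  0.1897521 ] -115.2797391160964
```

View pics/k9.png

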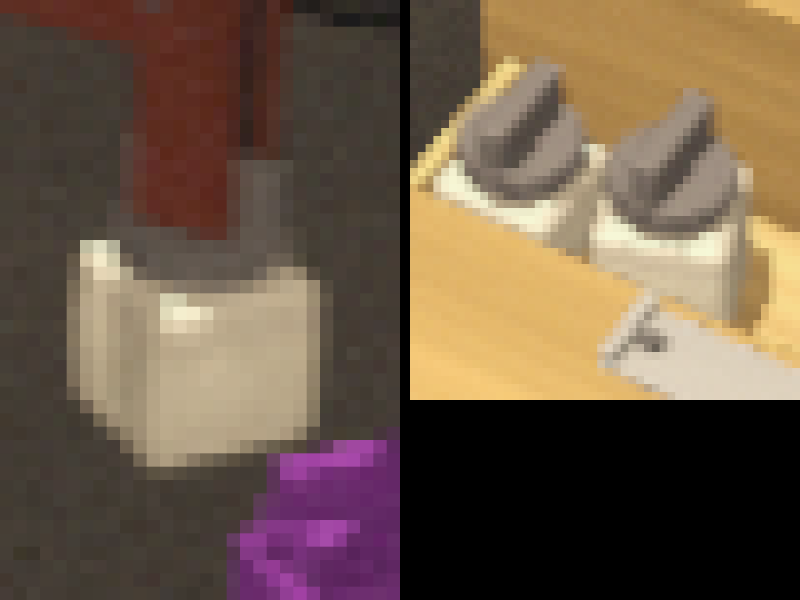

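This is the 14th and last picture. Jar_c's body hangs about 45° off the wing, so it turned along with its cap, because the grip had lifted it off the worktop. I set it down, press lightly and tighten again, checking from here on by numbers only.

```bash
python3 -m inch '[0,0,0,-3,0,0,9,0,0,0,-6,0,0,18,0,0,0,-9,0,0,27,0,0,0,-12,0,0,35,0,0,0,-13.2,0,0,35]'; python3 -m inch '[0,0,0,-0.15,0,0,0,0,0,0,-0.15,0,0,0]'; python3 -m inch '[0,0,0,-0.15,0,0,0,0,0,0,-0.15,0,0,0]'
```

```text
time_s: 31.28
tool_pos: [0.421, -0.2416, 0.053]
tcp_rot: [-0.003, 0.996, 0.084, -0.003]
wrist_force: [-28.2, 19.5, 143.5]
gripper_width: 0.0095
grasp_force: 85.0
time_s: 31.52
tool_pos: [0.4209, -0.2416, 0.0539]
tcp_rot: [-0.002, 0.997, 0.083, -0.002]
wrist_force: [-12.4, 9.1, 39.1]
gripper_width: 0.0099
grasp_force: 64.7
time_s: 31.78
tool_pos: [0.421, -0.2417, 0.0537]
tcp_rot: [-0.002, 0.997, 0.083, -0.002]
wrist_force: [-15.9, 12.2, 58.1]
gripper_width: 0.0096
grasp_force: 67.0
```

```bash
python3 -c "
from h import *
c=cam('top');hsv=cv2.cvtColor(c['color'],cv2.COLOR_RGB2HSV)
for y in range(188,232,1): print(y,''.join('%4d'%v for v in hsv[y,170:205,1]))
" | cut -c1-160
```

```text
188  164 164 164 165 163 162 162 163 167 167 165 162 149 129 104  78  66  66  66  62  62  64  62  62  66  66  66  71  62  62  64  66  68  71  62
189  163 164 164 164 162 162 163 164 166 162 161 161 159 150 123  83  62  68  61  68  62  64  68  70  66  66  68  66  66  68  64  73  61  68  68
190  164 164 164 163 162 163 163 166 165 159 155 156 158 158 140  96  71  66  68  66  64  64  64  68  71  68  62  68  66  68  68  68  66  68  68
191  164 164 165 163 161 163 164 166 163 156 157 156 157 155 150 132 112  92  74  70  68  68  62  73  73  64  69  62  69  61  66  66  69  66  64
192  166 164 163 161 162 163 165 164 159 155 156 157 156 154 145 125 116 109 102 103  86  68  68  66  62  68  68  66  68  65  65  61  62  68  68
193  164 164 163 162 161 164 165 163 156 156 156 156 156 153 137 114 111 109 112 120 120 108  86  72  66  66  64  64  66  66  65  68  68  71  66
194  164 164 162 161 162 163 163 160 155 155 156 156 155 155 148 131 126 124 124 125 123 123 121 108  90  74  69  69  70  65  66  70  65  70  65
195  164 162 161 161 162 165 162 157 156 155 156 155 155 155 155 151 146 141 137 132 
[... 4579 characters left out ...]
 124 128 128 127 126 126 129 131 122 111 107  99  94  90  84  83  84  74  58  58  77 117 147 152 150 156 160 164 165 167
228  155 149 134 121 121 126 129 128 126 126 127 132 136 138 138 137 138 137 136 134 133 129 117 102  98 111 139 151 157 158 161 163 165 167 165
229  153 144 131 122 123 127 129 128 126 126 129 135 138 139 137 136 135 138 145 148 150 153 149 148 148 147 151 155 159 162 163 162 164 166 162
230  145 132 122 120 125 129 128 127 125 127 131 136 138 138 137 133 130 130 136 144 147 147 146 147 147 144 144 147 156 162 164 164 163 162 157
231  136 123 118 122 127 129 129 127 126 129 135 137 138 137 135 131 127 128 133 138 139 134 133 134 135 131 130 136 152 161 163 166 167 160 157
```

The wrist force read 143 N on that touchdown, over the 120 N limit, and I will report it. The top-view map also shows jar_d's body near the world axes instead of the drawer's, so its cap is still loose as well. First I relieve the force and tighten jar_c.

```bash
python3 -m inch '[0,0,0,0.2,0,0,0,0,0,0,0.2,0,0,0]'; python3 -m inch '[0,0,0,0.1,0,0,0,0,0,0,0.1,0,0,0]'
```

```text
time_s: 32.08
tool_pos: [0.421, -0.2417, 0.054]
tcp_rot: [-0.002, 0.997, 0.083, -0.002]
wrist_force: [-10.4, 9.0, 32.1]
gripper_width: 0.0099
grasp_force: 56.7
time_s: 32.33
tool_pos: [0.4213, -0.2419, 0.0541]
tcp_rot: [-0.002, 0.997, 0.083, -0.002]
wrist_force: [-6.5, 5.3, 18.9]
gripper_width: 0.0096
grasp_force: 55.2
```

```bash
python3 -m inch '[0,0,0,0.06,0,0,-8,0,0,0,0.06,0,0,-16,0,0,0,0.06,0,0,-24,0,0,0,0.06,0,0,-32,0,0,0,0.06,0,0,-40]'; python3 -c "
from h import *
print(monitor.get_state()['moment'])"; python3 -m inch '[0,0,0,0,0,0,-8,0,0,0,0,0,0,-16,0,0,0,0,0,0,-22,0,0,0,0,0,0,-22]'; python3 -c "
from h import *
print(monitor.get_state()['moment'])"
```

```text
time_s: 32.95
tool_pos: [0.4231, -0.2432, 0.0542]
tcp_rot: [-0.0, 0.964, -0.265, -0.001]
wrist_force: [-0.4, 1.8, 2.0]
gripper_width: 0.0101
grasp_force: 48.2
[ 0.08363588  0.32626503 -0.03562154]
time_s: 33.45
tool_pos: [0.4235, -0.2435, 0.0542]
tcp_rot: [-0.0, 0.897, -0.442, -0.0]
wrist_force: [0.0, -0.6, -0.3]
gripper_width: 0.0095
grasp_force: 48.0
[ 0.00279117  0.09353769 -0.01177868]
```

```bash
python3 -m inch '[3,0,0,0,0,0,0,3,0,0,0,0,0,0,3,0,0,0,0,0,0,3,0,0,5,0,0,8,3,0,0,10,0,0,16]'; python3 -m inch '[3,0.5,5,4,0,0,10,3,1,10,4,0,0,20,3,1.5,16,4,0,0,30,3,2,21,4,0,0,40,3,2.5,26,4,0,0,50]'; python3 -m inch '[3,0.1,2,0,0,0,10,3,0.1,2,0,0,0,20,3,0.1,2,0,0,0,30,3,0.1,2,0,0,0,40,3,0.1,2,0,0,0,50]'; cat > ang.py <<'E'
from h import *
from scipy.spatial.transform import Rotation as Q
st=monitor.get_state();R=Q.from_quat(st['tcp_rot'],scalar_first=True).as_matrix();print('tcp',st['tool_pos'].round(4),'tooly',np.degrees(np.arctan2(R[1,1],R[0,1])).round(1))
t=cam('top');h=cv2.cvtColor(cv2.resize(t['color'],None,fx=4,fy=4,interpolation=cv2.INTER_CUBIC),cv2.COLOR_RGB2HSV)
def rect(x0,y0,x1,y1,sm,vm,z):
    m=np.zeros(h.shape[:2],np.uint8);a,b,c,d=[4*v for v in(x0,y0,x1,y1)];m[b:d,a:c]=((h[b:d,a:c,1]<sm)&(h[b:d,a:c,2]>vm))
    k,l,s,ce=cv2.connectedComponentsWithStats(m)
    for i in range(1,k):
        if s[i,4]>1000:
            P=plane(t,(np.argwhere(l==i)[:,::-1]-1.5)/4,z)[:,:2]*1000;r_=cv2.minAreaRect(P.astype(np.float32));print(np.round(P.mean(0)),np.round(r_[1]),'yaw mod 90:',round(r_[2]%90,1))
print('worktop');rect(225,205,345,252,75,70,.05)
print('drawer');rect(170,190,212,240,88,70,.07)
E
python3 ang.py
```

```text
time_s: 34.08
tool_pos: [0.4228, -0.243, 0.1546]
tcp_rot: [-0.0, 0.951, -0.31, -0.001]
wrist_force: [1.1, 0.1, 0.3]
gripper_width: 0.0298
grasp_force: 0.0
time_s: 34.7
tool_pos: [0.4482, 0.0182, 0.1942]
tcp_rot: [0.0, 0.993, 0.122, -0.0]
wrist_force: [0.7, 0.6, 0.4]
gripper_width: 0.0301
grasp_force: 0.0
time_s: 35.33
tool_pos: [0.4492, 0.0365, 0.194]
tcp_rot: [-0.0, 0.848, 0.53, -0.0]
wrist_force: [-0.6, -0.5, 0.9]
gripper_width: 0.0296
grasp_force: 0.0
tcp [0.4492 0.0365 0.194 ] tooly -26.0
worktop
[477.  41.] [ 59. 128.] yaw mod 90: 2.4
[ 424. -245.] [53. 51.] yaw mod 90: 38.6
drawer
[507. 200.] [44. 43.] yaw mod 90: 63.8
[459. 223.] [46. 43.] yaw mod 90: 82.5
```

Jar_c on the worktop is now tight: body yaw 38.6 against wing 38. Jar_a is tight too (63.8 against 64.7). Jar_d is still loose (82.5 against 64.7), so I tighten it where it stands on the drawer floor, without lifting.

```bash
python3 -m inch '[3,0.3,5,0,0,0,0.7,3,0.6,10,0,0,0,0.7,3,1,15,0,0,0,0.7,3,1.05,18.9,0,0,0,0.7,3,1.05,18.9,0,0,0,0.7]'; python3 -m inch '[3,0,0,-3,0,0,0,3,0,0,-6,0,0,0,3,0,0,-9,0,0,0,3,0,0,-10.9,0,0,0,3,0,0,-10.9,0,0,0]'; python3 -m inch '[2.4,0,0,-0.2,0,0,0,2.4,0,0,-0.2,0,0,0]'
```

```text
time_s: 36.0
tool_pos: [0.4599, 0.2275, 0.194]
tcp_rot: [-0.0, 0.846, 0.533, -0.0]
wrist_force: [-0.6, -0.7, -0.1]
gripper_width: 0.0302
grasp_force: 0.0
time_s: 36.62
tool_pos: [0.4588, 0.224, 0.084]
tcp_rot: [-0.0, 0.847, 0.532, -0.002]
wrist_force: [0.8, -0.1, -0.2]
gripper_width: 0.03
grasp_force: 0.0
time_s: 36.88
tool_pos: [0.4605, 0.2255, 0.084]
tcp_rot: [0.0, 0.847, 0.532, 0.001]
wrist_force: [-0.4, 1.3, -0.2]
gripper_width: 0.0238
grasp_force: 0.0
```

```bash
python3 -m inch '[2.4,0,0,-0.15,0,0,0,2.4,0,0,-0.15,0,0,0,2.4,0,0,-0.15,0,0,0]'; python3 -m inch '[0,0,0,0,0,0,0,0,0,0,0,0,0,0,0,0,0,0,0,0,0,0,0,0,0,0,0,0]'
```

```text
time_s: 37.25
tool_pos: [0.4601, 0.2256, 0.0819]
tcp_rot: [0.0, 0.846, 0.533, 0.0]
wrist_force: [-0.2, 0.5, 0.3]
gripper_width: 0.024
grasp_force: 0.0
time_s: 37.75
tool_pos: [0.46, 0.2255, 0.0817]
tcp_rot: [-0.0, 0.846, 0.533, -0.0]
wrist_force: [0.4, -0.2, -1.6]
gripper_width: 0.0097
grasp_force: 30.0
```

```bash
python3 -m inch '[0,0,0,-0.05,0,0,0,0,0,0,-0.05,0,0,0,0,0,0,-0.05,0,0,0]'; python3 -m inch '[0,0,0,0,0,0,0]'
```

```text
time_s: 38.12
tool_pos: [0.46, 0.2255, 0.0817]
tcp_rot: [-0.0, 0.846, 0.533, -0.0]
wrist_force: [-2.1, -0.5, 5.3]
gripper_width: 0.0094
grasp_force: 30.0
time_s: 38.25
tool_pos: [0.46, 0.2255, 0.0816]
tcp_rot: [-0.0, 0.846, 0.533, -0.0]
wrist_force: [-2.7, -0.2, 5.1]
gripper_width: 0.0097
grasp_force: 30.0
```

Pressing with 5 N. Now I turn it clockwise.

```bash
python3 -m inch '[0,0,0,0,0,0,-9,0,0,0,0,0,0,-18,0,0,0,0,0,0,-27,0,0,0,0,0,0,-36,0,0,0,0,0,0,-45]'; python3 -m inch '[0,0,0,0,0,0,-9,0,0,0,0,0,0,-18,0,0,0,0,0,0,-27,0,0,0,0,0,0,-36,0,0,0,0,0,0,-40]'; python3 -m inch '[0,0,0,0,0,0,0]';  python3 -c "
from h import *
s=monitor.get_state();print(s['moment'],s['joint_positions'][5])"; python3 -m inch '[3,0,0,0,0,0,0,3,0,0,0,0,0,0,3,0,0,0,0,0,0,3,0,0,5,0,0,9,3,0,0,11,0,0,18]'
```

```text
time_s: 38.88
tool_pos: [0.4604, 0.226, 0.0817]
tcp_rot: [-0.0, 0.986, 0.166, 0.001]
wrist_force: [-1.8, 2.4, 3.0]
gripper_width: 0.0095
grasp_force: 30.0
time_s: 39.5
tool_pos: [0.4607, 0.2257, 0.0816]
tcp_rot: [-0.0, 0.984, -0.181, 0.001]
wrist_force: [0.1, -1.6, 3.9]
gripper_width: 0.0098
grasp_force: 30.0
time_s: 39.62
tool_pos: [0.4606, 0.2256, 0.0816]
tcp_rot: [-0.0, 0.984, -0.179, 0.001]
wrist_force: [0.8, -0.9, 3.6]
gripper_width: 0.0097
grasp_force: 30.0
[-0.08871685  0.00876028 -0.01439757] 2.3628083203467978
time_s: 40.25
tool_pos: [0.459, 0.2251, 0.1913]
tcp_rot: [0.001, 1.0, -0.02, -0.002]
wrist_force: [1.6, 0.2, -0.5]
gripper_width: 0.0298
grasp_force: 0.0
```

```bash
python3 -m inch '[3,-0.5,-5,1,0,0,-9,3,-1,-11,1,0,0,-18,3,-1.5,-17,1,0,0,-27,3,-2,-23,1,0,0,-36,3,-2.5,-28,1,0,0,-45]'; python3 ang.py
```

```text
time_s: 40.88
tool_pos: [0.4345, -0.0564, 0.2014]
tcp_rot: [-0.0, 0.914, -0.406, 0.0]
wrist_force: [0.3, -0.6, -0.3]
gripper_width: 0.0301
grasp_force: 0.0
tcp [ 0.4345 -0.0564  0.2014] tooly -137.9
worktop
[484.   7.] [33. 83.] yaw mod 90: 88.5
[455. -88.] [123.  60.] yaw mod 90: 81.4
[ 424. -245.] [52. 53.] yaw mod 90: 37.6
drawer
[507. 199.] [44. 43.] yaw mod 90: 64.6
[461. 221.] [46. 44.] yaw mod 90: 68.3
```

All good: jar_d's body is now 68.3 against wing 69.5, so it is tight. Next I fetch jar_c.

```bash
python3 -m inch '[3,-0.3,-5,0,0,0,-4,3,-0.6,-10,0,0,0,-4,3,-1,-15,0,0,0,-4,3,-1.1,-18.7,0,0,0,-4,3,-1.1,-18.7,0,0,0,-4]'; python3 -m inch '[3,0,0,-4,0,0,0,3,0,0,-8,0,0,0,3,0,0,-12,0,0,0,3,0,0,-14.3,0,0,0,3,0,0,-14.3,0,0,0]'; python3 -m inch '[2.4,0,0,0,0,0,0]'
```

```text
time_s: 41.55
tool_pos: [0.4239, -0.2434, 0.2012]
tcp_rot: [0.0, 0.9, -0.437, 0.0]
wrist_force: [-0.3, 1.3, 0.7]
gripper_width: 0.03
grasp_force: 0.0
time_s: 42.18
tool_pos: [0.4229, -0.2397, 0.0569]
tcp_rot: [-0.0, 0.9, -0.435, -0.002]
wrist_force: [0.3, -0.0, 1.1]
gripper_width: 0.03
grasp_force: 0.0
time_s: 42.3
tool_pos: [0.4245, -0.2411, 0.059]
tcp_rot: [-0.0, 0.9, -0.435, 0.0]
wrist_force: [0.7, -0.2, -0.0]
gripper_width: 0.0248
grasp_force: 0.0
```

```bash
python3 -m inch '[2.4,0,-0.2,-0.2,0,0,0,2.4,0,-0.2,-0.2,0,0,0,0,0,-0.2,-0.2,0,0,0,0,0,-0.2,-0.2,0,0,0,0,0,-0.2,-0.2,0,0,0]'; python3 -m inch '[0,0,0,0,0,0,0,0,0,0,0,0,0,0,0,0,0,3,0,0,0,0,0,0,8,0,0,0,0,0,0,13,0,0,0]'
```

```text
time_s: 42.92
tool_pos: [0.4241, -0.2437, 0.0564]
tcp_rot: [0.0, 0.9, -0.436, 0.0]
wrist_force: [-0.1, -0.8, 2.2]
gripper_width: 0.0099
grasp_force: 30.0
time_s: 43.55
tool_pos: [0.4234, -0.2429, 0.1868]
tcp_rot: [-0.0, 0.9, -0.436, -0.001]
wrist_force: [0.6, -0.5, -2.5]
gripper_width: 0.0099
grasp_force: 30.0
```

```bash
python3 -m inch '[0,0,3,0,0,0,8,0,0,8,0,0,0,18,0,0,13,0,0,0,28,0,0,18,0,0,0,38,0,0,23,0,0,0,48]'; python3 -m inch '[0,-0.3,5,0,0,0,10,0,-0.6,10,0,0,0,20,0,-0.9,15,0,0,0,30,0,-1.2,20,0,0,0,40,0,-1.4,24,0,0,0,50]'; python3 -m inch '[0,0,1.2,0,0,0,9,0,0,2.2,0,0,0,18,0,0,2.2,0,0,0,18.4,0,0,2.2,0,0,0,18.4]'; python3 -m inch '[0,0,0,0,0,0,0]'; python3 ang.py
```

```text
time_s: 44.18
tool_pos: [0.4233, -0.0118, 0.1858]
tcp_rot: [-0.0, 1.0, -0.029, -0.0]
wrist_force: [0.4, -0.3, -2.6]
gripper_width: 0.01
grasp_force: 30.0
time_s: 44.8
tool_pos: [0.4091, 0.2283, 0.1857]
tcp_rot: [-0.0, 0.918, 0.397, -0.001]
wrist_force: [0.8, 0.4, -2.9]
gripper_width: 0.0099
grasp_force: 30.0
time_s: 45.3
tool_pos: [0.4096, 0.248, 0.1859]
tcp_rot: [-0.0, 0.845, 0.534, -0.001]
wrist_force: [1.1, 0.4, -3.3]
gripper_width: 0.0099
grasp_force: 30.0
time_s: 45.42
tool_pos: [0.4099, 0.248, 0.1861]
tcp_rot: [-0.0, 0.845, 0.535, -0.0]
wrist_force: [-0.3, 0.6, -2.5]
gripper_width: 0.0096
grasp_force: 30.0
tcp [0.4099 0.248  0.1861] tooly -25.4
worktop
drawer
[459. 246.] [117. 125.] yaw mod 90: 89.2
```

```bash
python3 -m inch '[0,0,0.1,-2.5,0,0,0,0,0,0.1,-5.5,0,0,0,0,0,0.1,-8.5,0,0,0,0,0,0.1,-10.2,0,0,0,0,0,0.1,-10.5,0,0,0]'; python3 -m inch '[0,0,0,-0.2,0,0,0,0,0,0,-0.2,0,0,0]'; python3 -m inch '[0,0,0,-0.15,0,0,0,0,0,0,-0.15,0,0,0]'
```

```text
time_s: 46.1
tool_pos: [0.4095, 0.2489, 0.0804]
tcp_rot: [-0.0, 0.845, 0.535, -0.001]
wrist_force: [0.6, -0.4, -3.4]
gripper_width: 0.0096
grasp_force: 30.0
time_s: 46.35
tool_pos: [0.4106, 0.2497, 0.0799]
tcp_rot: [0.0, 0.845, 0.535, 0.001]
wrist_force: [0.3, -0.2, -3.4]
gripper_width: 0.0095
grasp_force: 30.0
time_s: 46.6
tool_pos: [0.4102, 0.2496, 0.0781]
tcp_rot: [0.0, 0.844, 0.536, 0.0]
wrist_force: [0.3, 0.2, -3.9]
gripper_width: 0.0098
grasp_force: 30.0
```

```bash
python3 -m inch '[0,0,0,-0.15,0,0,0,0,0,0,-0.15,0,0,0]'; python3 -m inch '[0,0,0,-0.08,0,0,0,0,0,0,-0.08,0,0,0]'
```

```text
time_s: 46.85
tool_pos: [0.4103, 0.2496, 0.0765]
tcp_rot: [0.0, 0.845, 0.536, 0.0]
wrist_force: [-0.1, 0.1, 0.2]
gripper_width: 0.0099
grasp_force: 30.0
time_s: 47.1
tool_pos: [0.4104, 0.2499, 0.0763]
tcp_rot: [-0.0, 0.845, 0.536, 0.001]
wrist_force: [-2.0, -0.1, 10.1]
gripper_width: 0.0097
grasp_force: 30.0
```

```bash
python3 -m inch '[3,0,0,0,0,0,0,3,0,0,0,0,0,0,3,0,0,0,0,0,0,3,0,0,5,0,0,0,3,0,0,12,0,0,0]'; python3 -m inch '[3.6,0,-5,0,0,0,10,3.6,0,-11,0,0,0,20,3.6,0,-17,0,0,0,30,3.6,0,-22,0,0,0,40,3.6,0,-22,0,0,0,50]';  python3 -m inch '[3.6,0,0,0,0,0,10,3.6,0,0,0,0,0,20,3.6,0,0,0,0,0,30,3.6,0,0,0,0,0,40,3.6,0,0,0,0,0,40]'; python3 ang.py
```

```text
time_s: 47.72
tool_pos: [0.4091, 0.2489, 0.188]
tcp_rot: [-0.0, 0.845, 0.536, -0.002]
wrist_force: [1.7, 0.7, -0.1]
gripper_width: 0.0297
grasp_force: 0.0
time_s: 48.35
tool_pos: [0.4097, 0.0271, 0.188]
tcp_rot: [0.0, 0.555, 0.832, -0.0]
wrist_force: [-0.3, -0.5, -0.1]
gripper_width: 0.0361
grasp_force: 0.0
time_s: 48.98
tool_pos: [0.41, 0.0295, 0.1879]
tcp_rot: [-0.0, 0.24, 0.971, -0.0]
wrist_force: [-0.1, -0.5, 0.5]
gripper_width: 0.036
grasp_force: 0.0
tcp [0.41   0.0295 0.1879] tooly 62.3
worktop
[420.  30.] [ 62. 127.] yaw mod 90: 2.0
drawer
[474. 213.] [47. 87.] yaw mod 90: 62.3
[412. 245.] [45. 42.] yaw mod 90: 65.2
```

```bash
python3 - <<'E'
from h import *
c=cam('top');hsv=cv2.cvtColor(c['color'],cv2.COLOR_RGB2HSV)
for y in range(194,240):print(y,''.join('#' if a<75 and b>70 else('.' if b>70 else ' ') for a,b in zip(hsv[y,165:212,1],hsv[y,165:212,2])))
E
```

```text
194 .............................                  
195 ................................               
196 ..................................             
197 ....................................           
198 ......................................         
199 ........................................       
200 ...........................................   .
201 ...............................................
202 ...............................................
203 ...............................................
204 ...........................##..................
205 ...........................####................
206 ...........................#####...............
207 ...........................#########...........
208 ..........................############.........
209 .........................#############.........
210 .........................#############.........
211 .........................############..........
212 .........................###########...........
213 ........................############...........
214 .......................############...........#
215 ....
[... 591 characters left out ...]
#######............     
227 .......................#####.............      
228 .........................###.............      
229 ...............####.......##............       
230 ...............#####....................       
231 ...............########................        
232 ...............###########.............        
233 ..............#############...........         
234 .............##############...........        #
235 .............#############...........         #
236 .............############............        ##
237 ............############.............        ##
238 ............############............         ##
239 .............###########............        ###
```

Jar_a was nudged against jar_d inside the drawer, evidently the announced knock. Both footprints are still upright and aligned with the drawer. I shut the drawer.

```bash
python3 -m inch '[3.6,0.4,5,0,0,0,2.4,3.6,0.8,10.85,0,0,0,2.4,3.6,0.8,10.85,0,0,0,2.4]';python3 -m inch '[3.6,0,0,0,0,0,0]'
```

```text
time_s: 49.45
tool_pos: [0.4184, 0.141, 0.1881]
tcp_rot: [0.0, 0.217, 0.976, 0.0]
wrist_force: [-0.3, -0.5, -0.0]
gripper_width: 0.0361
grasp_force: 0.0
time_s: 49.58
tool_pos: [0.4176, 0.1378, 0.1877]
tcp_rot: [-0.0, 0.219, 0.976, -0.0]
wrist_force: [-0.8, -0.3, -0.4]
gripper_width: 0.036
grasp_force: 0.0
```

```bash
python3 -m inch '[3.6,0,0,-4,0,0,0,3.6,0,0,-8,0,0,0,3.6,0,0,-10,0,0,0,3.6,0,0,-11.5,0,0,0,3.6,0,0,-11.5,0,0,0]'; python3 -m inch '[0,0,0,0,0,0,0,0,0,0,0,0,0,0,0,0,0,0,0,0,0,0,0,0,0,0,0,0]'
```

```text
time_s: 50.2
tool_pos: [0.4176, 0.137, 0.0724]
tcp_rot: [-0.001, 0.219, 0.976, -0.0]
wrist_force: [0.4, 0.8, -0.0]
gripper_width: 0.036
grasp_force: 0.0
time_s: 50.7
tool_pos: [0.4185, 0.1382, 0.0736]
tcp_rot: [0.001, 0.218, 0.976, 0.0]
wrist_force: [-0.7, -0.3, 6.2]
gripper_width: 0.0089
grasp_force: 30.0
```

```bash
python3 -m inch '[0,0.3,0.6,0,0,0,0,0,0.9,1.8,0,0,0,0,0,1.6,3.4,0,0,0,0,0,2.3,4.9,0,0,0,0,0,3.0,6.4,0,0,0,0]'; python3 -m inch '[0,0.6,1.3,0,0,0,0,0,1.2,2.6,0,0,0,0,0,1.7,3.6,0,0,0,0,0,1.9,4.1,0,0,0,0,0,2.0,4.3,0,0,0,0]';  python3 -m inch '[0,0.15,0.3,0,0,0,0,0,0.15,0.3,0,0,0,0,0,0.15,0.3,0,0,0,0]'
```

```text
time_s: 51.32
tool_pos: [0.4489, 0.2023, 0.0736]
tcp_rot: [0.001, 0.218, 0.976, 0.0]
wrist_force: [2.0, -4.2, 5.2]
gripper_width: 0.0091
grasp_force: 30.0
time_s: 51.95
tool_pos: [0.4695, 0.2454, 0.0736]
tcp_rot: [0.001, 0.218, 0.976, 0.001]
wrist_force: [3.9, -4.3, 6.6]
gripper_width: 0.0094
grasp_force: 30.0
time_s: 52.32
tool_pos: [0.4699, 0.2463, 0.0735]
tcp_rot: [0.0, 0.218, 0.976, -0.001]
wrist_force: [2.5, -13.0, 10.2]
gripper_width: 0.0097
grasp_force: 30.0
```

```bash
python3 -m inch '[3.6,0,0,0,0,0,0,3.6,0,0,0,0,0,0,3.6,0,0,4,0,0,0,3.6,0,0,8,0,0,0,3.6,0,0,12,0,0,0]'; python3 -m inch '[3.6,-2.5,4,0,0,0,0,3.6,-5,8,0,0,0,0,3.6,-7.3,11.5,0,0,0,0,3.6,-7.3,11.5,0,0,0,0,3.6,-7.3,11.5,0,0,0,0]'
```

```text
time_s: 52.95
tool_pos: [0.4689, 0.2482, 0.1937]
tcp_rot: [-0.001, 0.218, 0.976, -0.0]
wrist_force: [1.0, 0.1, 0.1]
gripper_width: 0.036
grasp_force: 0.0
time_s: 53.58
tool_pos: [0.3963, 0.3627, 0.1926]
tcp_rot: [-0.0, 0.218, 0.976, -0.0]
wrist_force: [-0.2, 0.5, 0.6]
gripper_width: 0.0362
grasp_force: 0.0
```

```bash
python3 -m inch '[3.6,0.05,0,-3,0,0,0,3.6,0.05,0,-5,0,0,0,3.6,0.05,0,-6.3,0,0,0,3.6,0.05,0,-6.3,0,0,0,0,0.05,0,-6.3,0,0,0]'; python3 -m inch '[0,0,0,0,0,0,0,0,0,0,0,0,0,0,0,0,0,0,0,0,0]'; python3 -m inch '[0,0.8,-0.4,0,0,0,0,0,1.7,-0.8,0,0,0,0,0,2.7,-1.3,0,0,0,0,0,3.6,-1.7,0,0,0,0,0,4.1,-1.95,0,0,0,0]'; python3 -m inch '[0,0.15,-0.07,0,0,0,0,0,0.15,-0.07,0,0,0,0,0,0.15,-0.07,0,0,0,0]'
```

```text
time_s: 54.2
tool_pos: [0.3976, 0.363, 0.1305]
tcp_rot: [0.0, 0.219, 0.976, 0.0]
wrist_force: [-0.3, 0.1, 0.2]
gripper_width: 0.0292
grasp_force: 0.0
time_s: 54.58
tool_pos: [0.3968, 0.362, 0.1306]
tcp_rot: [-0.0, 0.218, 0.976, -0.001]
wrist_force: [-0.3, -4.3, 4.6]
gripper_width: 0.0168
grasp_force: 30.0
time_s: 55.2
tool_pos: [0.4378, 0.3424, 0.1306]
tcp_rot: [-0.001, 0.218, 0.976, -0.001]
wrist_force: [-10.2, -1.8, 10.1]
gripper_width: 0.0166
grasp_force: 30.0
time_s: 55.58
tool_pos: [0.4377, 0.3424, 0.1305]
tcp_rot: [-0.002, 0.218, 0.976, -0.001]
wrist_force: [-9.5, -0.6, 9.3]
gripper_width: 0.0167
grasp_force: 30.0
```

```bash
python3 -m inch '[3.6,0,0,0,0,0,0,3.6,0,0,0,0,0,0,3.6,0,0,0,0,0,0,3.6,0,0,5,0,0,0,3.6,0,0,12,0,0,0]'; python3 -m inch '[3.6,-6,6,2,0,0,0,3.6,-12,14,2,0,0,0,3.6,-17,20,2,0,0,0,3.6,-17,20,2,0,0,0,3.6,-17,20,2,0,0,0]'; python3 - <<'E'
from h import *
t=cam('top');hsv=cv2.cvtColor(t['color'],cv2.COLOR_RGB2HSV)
g=((hsv[...,1]<75)&(hsv[...,2]>90)).astype(np.uint8);g[:195]=0;g[250:]=0;g[:,:140]=0;g[:,195:]=0
k,l,st,ce=cv2.connectedComponentsWithStats(g)
print([(st[i].tolist(),ce[i].round(1).tolist()) for i in range(1,k) if st[i,4]>20])
print('expected knob locked/handle px',proj(t,[[.438,.342,.143],[.4697,.2475,.086]]).round(1))
E
```

```text
time_s: 56.2
tool_pos: [0.439, 0.3422, 0.2425]
tcp_rot: [-0.001, 0.218, 0.976, -0.001]
wrist_force: [0.4, 1.2, 0.4]
gripper_width: 0.0363
grasp_force: 0.0
time_s: 56.82
tool_pos: [0.2674, 0.5453, 0.2625]
tcp_rot: [-0.0, 0.217, 0.976, 0.0]
wrist_force: [0.3, -0.9, 0.1]
gripper_width: 0.0361
grasp_force: 0.0
[([141, 200, 50, 50, 519], [164.6, 227.1])]
expected knob locked/handle px [[151.8 227.3]
 [182.1 217.9]]
```

```bash
python3 -c "
from h import *
print(workorder.hand_in())"
```

```text
the job is handed in; nothing more can be done
None
```

The job is handed in with jar_a, jar_c and jar_d (jar_b absent) cap-tight and upright in the shut, locked drawer, but it may be failed: one touchdown of jar_c read 143.5 N at the wrist (limit 120 N), and jar_d's cap was only properly tightened after it was already in the drawer.

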